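# Pile up the repaired boards for dispatch after a spill scare

## Task

The two solvent bottles have been knocked over, one of them across the tray carrier: first stand both upright in the steel spill tray, then stack every board tray in one square, flush pile in the middle of the carrier, lined up with it, and finish with the cover plate squarely on top. Any order of the trays will do; leave the other things on the bench where they are.

Things in the scene. Friction and masses are not known exactly. Their poses are not given: they have to be found in the camera images.
- tray1: shallow black antistatic tray with a small green circuit board in it, 96 (x) x 56 (y) x 16 (z) mm, 110 g, rigid, flat top and underside (rim and board within 4 mm of one level), no interlocking: trays simply lie on one another. Starts flat on the bench. Origin: centre of its underside; x along its length; a half turn makes no difference. Grip it by its long sides (56 mm apart). May be absent.
- tray2: shallow black antistatic tray with a small green circuit board in it, 96 (x) x 56 (y) x 16 (z) mm, 110 g, rigid, flat top and underside (rim and board within 4 mm of one level), no interlocking: trays simply lie on one another. Starts flat on the bench. Origin: centre of its underside; x along its length; a half turn makes no difference. Grip it by its long sides (56 mm apart). May be absent.
- tray3: shallow black antistatic tray with a small green circuit board in it, 96 (x) x 56 (y) x 16 (z) mm, 110 g, rigid, flat top and underside (rim and board within 4 mm of one level), no interlocking: trays simply lie on one another. Starts flat on the bench. Origin: centre of its underside; x along its length; a half turn makes no difference. Grip it by its long sides (56 mm apart). May be absent.
- tray4: shallow black antistatic tray with a small green circuit board in it, 96 (x) x 56 (y) x 16 (z) mm, 110 g, rigid, flat top and underside (rim and board within 4 mm of one level), no interlocking: trays simply lie on one another. Starts flat on the bench. Origin: centre of its underside; x along its length; a half turn makes no difference. Grip it by its long sides (56 mm apart). May be absent.
- tray5: shallow black antistatic tray with a small green circuit board in it, 96 (x) x 56 (y) x 16 (z) mm, 110 g, rigid, flat top and underside (rim and board within 4 mm of one level), no interlocking: trays simply lie on one another. Starts flat on the bench. Origin: centre of its underside; x along its length; a half turn makes no difference. Grip it by its long sides (56 mm apart). May be absent.
- cover: the black cover plate of the tray pile: plate 96 (x) x 56 (y) x 8 (z) mm with a grip bar on top in the middle, the bar 50 mm long (along x), 14 mm wide (y) and 22 mm high, so 30 mm high in all; 60 g. Flat underside. Starts flat on the bench. Origin: centre of its underside; a half turn makes no difference.
- carrier: flat aluminium tray carrier, fixed to the bench (it does not move), 124 (x) x 70 (y) mm, its flat deck 8 mm above the bench; each end (at x = +-60 mm) is folded up 12 mm above the deck, leaving 116 mm between the ends; its long sides are open. Origin: centre of its underside on the bench; x along its length.
- spill: the steel spill tray in which the bottles are kept, fixed: shallow open tray 190 (x) x 100 (y) mm, 14 mm high, walls and floor 4 mm thick (inside 182 x 92 mm). Room for both bottles side by side along x. Origin: centre of its underside on the bench.
- bottle_big: the bigger square white solvent bottle, black screw cap; starts lying on a flat side across the carrier's deck, cap roughly towards the robot. Square body 46 x 46 mm, 70 mm long, then a round cap 26 mm across, 25 mm long: 95 mm in all, about 130 g. Origin: on its long axis, half way between base and cap end; x runs from base to cap (up when it stands), y and z are normal to its flat sides.
- bottle_small: the smaller square white solvent bottle, black screw cap; starts lying on a flat side on the bench, cap roughly towards the robot. Square body 40 x 40 mm, 62 mm long, then a round cap 24 mm across, 21 mm long: 83 mm in all, about 90 g. Origin: on its long axis, half way between base and cap end; x runs from base to cap (up when it stands), y and z are normal to its flat sides.
- reel: bystander: metal reel of solder standing on its flange, 52 mm diameter, 42 mm high; origin centre of its underside.
- capacitor: bystander: capacitor can, 25 mm diameter, 38 mm high, standing; origin centre of its underside.
- power_module: bystander: black power module with three metal terminals, 64 x 34 x 25 mm; origin centre of its underside.
- cutters: bystander: side cutters with red handles, lying, 145 mm long, 12 mm high; origin near the middle.
- screwdriver: bystander: screwdriver 170 mm long, lying; origin near the middle.
Not all that is in view belongs to the job. Leave any orange or yellow look-alike of the tray4 alone. What is shaped like the bottle_big but blue or red is not meant.

How it is judged:
On the way, in this order (a step that is already met when the one before it is completed fails the run):
1. both bottles stand upright in the spill tray (angle between each of bottle_big, bottle_small's own x axis and vertical below 0.1 rad and z of bottle_big in the frame of spill below 0.062 m and x of bottle_big in the frame of spill between -0.076 and 0.076 m and y of bottle_big in the frame of spill between -0.032 and 0.032 m and z of bottle_small in the frame of spill below 0.056 m and x of bottle_small in the frame of spill between -0.076 and 0.076 m and y of bottle_small in the frame of spill between -0.032 and 0.032 m), for 0.2 s.
2. all board trays lie in one square pile on the carrier (horizontal distance between each of tray1, tray2, tray3, tray4, tray5 and carrier below 0.009 m and angle between the x axis of each of tray1, tray2, tray3, tray4, tray5 and the x axis of carrier, either way round below 0.1 rad and angle between each of tray1, tray2, tray3, tray4, tray5's own z axis and vertical below 0.08 rad and horizontal distance between tray1 and tray2 below 0.007 m and horizontal distance between each of tray1, tray2 and tray3 below 0.007 m and horizontal distance between each of tray1, tray2, tray3 and tray4 below 0.007 m and horizontal distance between each of tray1, tray2, tray3, tray4 and tray5 below 0.007 m), for 0.2 s.
3. the cover plate lies squarely on top of the pile (horizontal distance between cover and carrier below 0.009 m and angle between the x axis of cover and the x axis of carrier, either way round below 0.1 rad and angle between cover's own z axis and vertical below 0.08 rad and horizontal distance between cover and tray1 below 0.007 m and horizontal distance between cover and tray2 below 0.007 m and horizontal distance between cover and tray3 below 0.007 m and horizontal distance between cover and tray4 below 0.007 m and horizontal distance between cover and tray5 below 0.007 m and z of cover in the frame of tray1 above 0.01 m and z of cover in the frame of tray2 above 0.01 m and z of cover in the frame of tray3 above 0.01 m and z of cover in the frame of tray4 above 0.01 m and z of cover in the frame of tray5 above 0.01 m), for 0.2 s.
At the end, for the whole second after the job is handed in: Bottles upright within 0.1 rad on the spill tray's floor; all trays level, right way up, in one pile within 9 mm of the carrier's centre, 7 mm of one another and 0.1 rad of its long axis (either way round); cover on top within the same limits; all released and at rest (all of step 1 and all of step 2 and all of step 3 and linear speed of each of tray1, tray2, tray3, tray4, tray5, cover, bottle_big, bottle_small below 0.02 m/s); the robot touches nothing.
It fails at once if one of the other loose things on the bench is pushed more than 30 mm from its place (distance of any of reel, capacitor, power_module, cutters, screwdriver from where it was at the start of the episode above 0.03 m).
Of tray1, tray2, tray3, tray4, tray5 only 3 to 5 are there at a start; the rules pass over those that are not, and their reading is None.
At some moment in a run one of tray1, tray2, tray3, tray4, tray5, cover may be knocked a few centimetres aside while the robot is not near it.
Once in a run the grip may slacken for a moment while it holds something.
It also fails if it takes over 210 s, if anything falls off the work surface, if the arm or the gripper's body presses on something with over 40 N, if the wrist force passes 120 N, or if a joint passes its speed limit or range.

## Robot

A 6-joint arm with a two-finger parallel gripper is mounted at the origin on the work surface. World frame = base frame: x ahead of the robot, y to its left, z up, the work surface at z = 0. Lengths are in m, angles in rad, forces in N, time in s.
With the tool pointing down it reaches from about 0.25 to 0.775 m from the base axis. Payload 4 kg.
Tool frame: the origin (TCP) lies between the finger pads; the fingertips stand 11 mm ahead of it and the grasp point (between the pads) lies 8 mm behind it (robot.tip_extent is the z of the fingertips in the tool frame, in m); z points along the fingers, y is the line along which they close (so a half turn about z gives the same grasp; the last joint's range is limited). The gripper opens to 94 mm and grips with 3 to 60 N. Pads are 16 mm wide; open, the fingers measure 119 mm over their backs; the gripper's body (75 mm by 177 mm) begins 78 mm behind the grasp point.
Start: joints at [-0.103, 0.087, 1.371, -0, 1.684, -0.103], TCP at [0.55, -0, 0.217] pointing down, gripper open.
Joint ranges: [-3.1, 3.1], [-0.76, 2.03], [0.27, 2.55], [-1.08, 4.22], [0.17, 2.65], [-2.57, 2.57]. Speed limits (rad/s): [2.79, 2.79, 3.14, 3.14, 3.14, 3.14].

## Interface

Orientations are given as [roll, pitch, yaw] about the fixed x, y, z axes, in that order (R = Rz(yaw) Ry(pitch) Rx(roll)).
In Python, from bench import robot, imaging gives the robot as it stands.
- The arm moves only by the shell command python3 -m pendant 'ROWS'. ROWS is JSON, a list of rows, each a list of 7 numbers: the shift along the world's x, y, z in cm, then the turn, a rotation vector about the world's x, y, z in degrees, then the opening, from 0 (shut) to 1 (fully open). In form: [[dx, dy, dz, ax, ay, az, jaw], ...]. A call has 1 to 8 rows; each row shifts and turns the commanded pose from where the row before left it; what a row does not reach is not made up. A row lasts 1/10 s, in which the tool goes at most 50 mm and 8.59 degrees, less where a joint would pass 70% of its speed; a pose out of reach is approached as far as the arm can. A call is refused whole if a number of a shift passes 5 or a number of a turn 8.59, either way. A call with a gripper value outside its range is refused whole. The fingers move at their own pace and stop on an object; the grip force is fixed at half the most. Time passes only in rows, so rows that do not move let the fingers close. It gives the time, the measured TCP pose, the force, the opening and the grip force at its end, in the units of the state.
- robot.get_obs(): the state, without advancing time (a new reading comes with each control period).
- imaging.snapshot(name): name is "scene" or "side" or "wrist"; returns the picture (384x512x3 uint8, red, green, blue); there is no depth.
- imaging.camera_params(name): a dict with "camera_matrix" (3x3 intrinsics, pixels), "k1" (the pictures are not rectified: a ray, as slopes to the right and down, at radius r is drawn at 1 + k1 r^2 times it, then the intrinsics apply), "R" (3x3) and "t" (3): a world point X has camera coordinates R X + t. Camera axes: x right, y down, z forward; pixel columns grow to the right and rows downward; lengths in m; the calibration is good to about 2 mm. A picture is of the moment at which its call begins: read the wrist's pose just before it. camera_params takes no time and is no camera call; for the wrist camera it gives the pose at the moment of the call.
- robot.close_job(): hands the job in; it is judged then, once.
The state is a dict: "time": time; "joint_positions": joint angles; "qvel": joint speeds; "joint_torque": joint torques, N m; "tool_pos": TCP position; "ee_rot": TCP orientation; "wrist_force": force on the tool from outside, world axes, zero at the start; "wrist_torque": the same for the moment, N m; "width": finger opening in m; "finger_force": force on a finger pad.
Only numpy, scipy, OpenCV 4.12 (cv2) and the standard library are available. Lean on these libraries where they do the work, as an engineer would, in place of code of your own. Each camera call takes 0.05 s, during which the arm holds its last target. There are 200 camera calls.

## Working session

There is one attempt and no reset: what is moved stays moved. The work goes in short steps, Python scripts to look and compute and a shell command to move; the robot and the scene stay as the last step left them, time stands still between calls to the robot, and variables do not carry over. Pictures are saved under pics/ and viewed, at most 14 in all, crops included, and the job is handed in when it is done.

```bash
ls; mkdir -p pics; cat > h.py <<'E'
import numpy as np, cv2
from bench import robot, imaging
def snap(n,f=None):
    P=imaging.camera_params(n); im=imaging.snapshot(n)
    if f: cv2.imwrite('pics/'+f,im[:,:,::-1])
    return im,P
def ray(P,u,v):
    K=np.array(P['camera_matrix']);d=np.array([P['k1'],0,0,0,0],float)
    # r drawn at 1+k1 r^2 : same as OpenCV model
    s=cv2.undistortPoints(np.array([[[u,v]]],float),K,d)[0,0]
    R=np.array(P['R']);t=np.array(P['t'])
    return -R.T@t, R.T@np.array([s[0],s[1],1])
def pt(P,u,v,z):
    c,d=ray(P,u,v); return c+d*(z-c[2])/d[2]
def proj(P,X):
    K=np.array(P['camera_matrix']);d=np.array([P['k1'],0,0,0,0],float)
    return cv2.projectPoints(np.array(X,float).reshape(-1,1,3),cv2.Rodrigues(np.array(P['R']))[0],np.array(P['t'],float),K,d)[0][:,0]
E
python3 - <<'E'
from h import *
for n in('scene','side','wrist'):
    im,P=snap(n,n+'0.png'); print(n,(-np.array(P['R']).T@np.array(P['t'])).round(3),np.array(P['R'])[2].round(2),P['k1'])
o=robot.get_obs();print(o['tool_pos'],o['ee_rot'],o['width'])
a=cv2.imread('pics/scene0.png');b=cv2.imread('pics/side0.png')
cv2.imwrite('pics/a0.png',cv2.resize(a,(768,576),interpolation=cv2.INTER_CUBIC))
cv2.imwrite('pics/b0.png',cv2.resize(b,(768,576),interpolation=cv2.INTER_CUBIC))
E
```

```text
pics
scene [1.546 0.56  0.896] [-0.72 -0.36 -0.59] -0.02888825417756156
side [-0.319 -0.85   1.001] [ 0.54  0.59 -0.6 ] -0.15558181600290968
wrist [0.551 0.074 0.384] [-0.   -0.26 -0.97] -0.04738557461830545
[5.49601227e-01 4.00971732e-05 2.15582250e-01] [-3.13991137e+00 -1.73482041e-04  1.57080966e+00] 0.09397608105392315
```

View pics/a0.png

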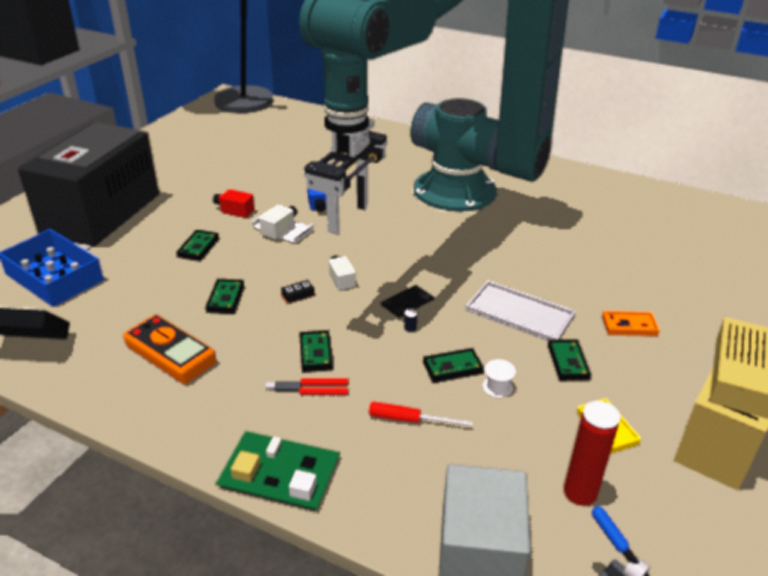

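View pics/b0.png

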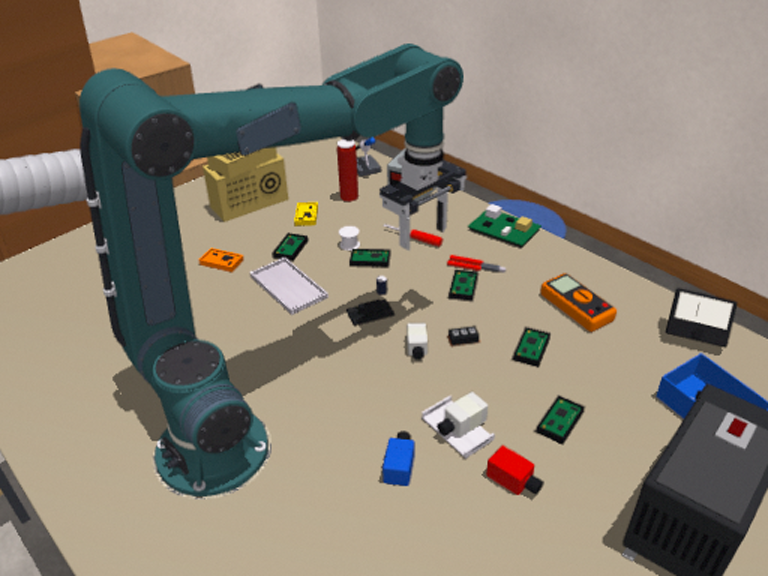

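Scene view (768 px scale): five green-board trays at (198,244), (225,295), (316,350), (453,364) and (569,359). The cover is at (408,300), the spill tray at (520,308), the white small bottle at (342,272), and the white big bottle on the carrier at (280,222).
Look-alikes I will leave alone: orange tray (630,322), yellow tray (615,425), red bottle (236,203), blue bottle (318,198), big green PCB (280,468), black power module (297,290), orange multimeter (170,347).

```bash
python3 - <<'E'
from h import *
S=imaging.camera_params('scene');D=imaging.camera_params('side')
pts={'t_a':((198,244),(560,418)),'t_b':((225,295),(532,346)),'t_c':((316,350),(463,284)),'t_d':((453,364),(370,257)),'t_e':((569,359),(291,246)),'cover':((408,300),(371,310)),'spill':((520,308),(288,285)),'capsmall':((335,258),(417,352)),'small':((342,270),(417,334)),'big':((278,222),(466,413)),'bigcap':((290,210),(445,427)),'carrier':((282,226),(457,425)),'reel':((500,378),(349,238)),'capac':((411,320),(381,285)),'pm':((297,290),(463,335)),'cutters':((308,385),(476,263)),'scr':((420,414),(413,235))}
for k,(a,b) in pts.items():
    c1,d1=ray(S,a[0]/1.5,a[1]/1.5);c2,d2=ray(D,b[0]/1.5,b[1]/1.5)
    s=np.linalg.lstsq(np.c_[d1,-d2],c2-c1,rcond=None)[0]
    p,q=c1+d1*s[0],c2+d2*s[1]
    print(k,((p+q)/2).round(3),'gap',np.linalg.norm(p-q).round(3))
E
```

```text
t_a [ 0.511 -0.402  0.009] gap 0.001
t_b [ 0.635 -0.238  0.009] gap 0.002
t_c [0.694 0.01  0.009] gap 0.001
t_d [0.614 0.246 0.009] gap 0.002
t_e [0.505 0.427 0.009] gap 0.004
cover [0.478 0.093 0.007] gap 0.004
spill [0.401 0.3   0.008] gap 0.004
capsmall [ 0.439 -0.094  0.026] gap 0.0
small [ 0.475 -0.058  0.029] gap 0.001
big [ 0.38  -0.278  0.03 ] gap 0.004
bigcap [ 0.326 -0.278  0.034] gap 0.001
carrier [ 0.362 -0.277  0.01 ] gap 0.001
reel [0.622 0.335 0.021] gap 0.003
capac [0.547 0.132 0.019] gap 0.001
pm [ 0.557 -0.115  0.012] gap 0.001
cutters [0.779 0.044 0.009] gap 0.002
scr [0.756 0.243 0.011] gap 0.007
```

View pics/wrist0.png

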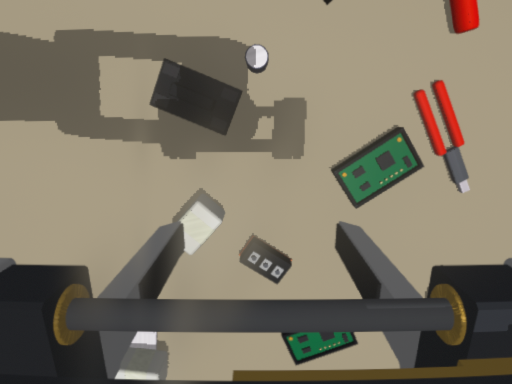

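```bash
python3 -m pendant '[[-3,-4,2,0,0,0,1],[-3,-4,2,0,0,0,1],[-2,-4,2,0,0,0,1],[0,-4,0,0,0,0,1],[0,0,0,0,0,0,1]]'; python3 - <<'E'
from h import *
im,P=snap('wrist','w1.png')
E
```

```text
time: 0.65
tool_pos: [0.4736, -0.1583, 0.274]
ee_rot: [3.141, 0.002, 1.565]
wrist_force: [0.4, 1.4, 0.2]
width: 0.0939
finger_force: 0.0
```

View pics/w1.png

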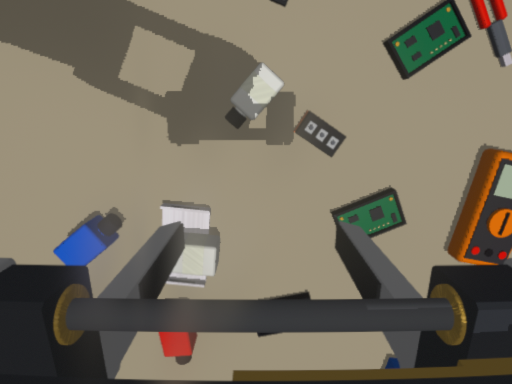

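Wrist view: small white bottle with its body at (258,92) and cap at (237,117), so the cap points towards the robot. The big white bottle lies on the carrier at (195,255), with the blue bottle at (85,245) and the red one at (176,340) as look-alikes. Next I measure the small bottle and check the choice in a crop.

```bash
cat >> h.py <<'E'
def blob(im,m,box):
    u0,v0,u1,v1=box; k=np.zeros(m.shape,np.uint8); k[v0:v1,u0:u1]=m[v0:v1,u0:u1]
    k=cv2.morphologyEx(k,cv2.MORPH_OPEN,np.ones((2,2),np.uint8))
    cs,_=cv2.findContours(k,cv2.RETR_EXTERNAL,cv2.CHAIN_APPROX_NONE)
    return max(cs,key=cv2.contourArea)[:,0,:].astype(float)
def rect(P,c,z):
    w=np.array([pt(P,u,v,z)[:2] for u,v in c]).astype(np.float32)
    (cx,cy),(a,b),an=cv2.minAreaRect(w*1000)
    if a<b: a,b,an=b,a,an+90
    return np.array([cx,cy,a,b]).round(1),(an+90)%180-90
E
python3 - <<'E'
from h import *
im=cv2.imread('pics/w1.png')[:,:,::-1]; P=imaging.camera_params('wrist')
hsv=cv2.cvtColor(im,cv2.COLOR_RGB2HSV)
# bench is tan (sat high); bottle is low-sat
m=((hsv[...,1]<45)&(hsv[...,2]>85)).astype(np.uint8)
c=blob(im,m,(215,50,300,130)); print(rect(P,c,.04),rect(P,c,.03))
k=((hsv[...,2]<45)).astype(np.uint8); c2=blob(im,k,(222,100,252,132)); print('cap',pt(P,*c2.mean(0),.025).round(3),c2.mean(0))
o=im[40:140,200:310].copy()
for u,v in c: o[int(v)-40,int(u)-200]=(255,0,0)
for u,v in c2: o[int(v)-40,int(u)-200]=(0,255,0)
cv2.imwrite('pics/c1.png',cv2.resize(o[:,:,::-1],None,fx=5,fy=5,interpolation=0))
E
```

```text
(array([472.1, -59.7,  64.4,  42.2]), 46.603694915771484) (array([472. , -59.1,  66. ,  43.3]), 46.603702545166016)Traceback (most recent call last):
  File "<stdin>", line 7, in <module>
  File "h.py", line 22, in blob
    return max(cs,key=cv2.contourArea)[:,0,:].astype(float)
           ~~~^^^^^^^^^^^^^^^^^^^^^^^^
ValueError: max() iterable argument is empty
```

```bash
python3 -m pendant '[[-1,1,0,0,0,-8.5,0.7],[-1,1,0,0,0,-8.5,0.7],[-1,1,0,0,0,-8.5,0.7],[-1,1,0,0,0,-8.5,0.7],[-1,0,0,0,0,-8.5,0.7],[0,0,0,0,0,-1,0.7],[0,0,0,6.2,-5.8,0,0.7],[0,0,0,6.2,-5.8,0,0.7]]'; python3 -m pendant '[[0,0,0,6.2,-5.8,0,0.7],[0,0,-3,6.2,-5.8,0,0.7],[0,0,-3,6.2,-5.8,0,0.7],[0,0,-3,0,0,0,0.7],[0,0,-3,0,0,0,0.7],[0,0,0,0,0,0,0.7],[0,0,0,0,0,0,0.7]]'; python3 - <<'E'
from h import *
from scipy.spatial.transform import Rotation as R
o=robot.get_obs();print(np.round(o['joint_positions'],2));print(R.from_euler('xyz',o['ee_rot']).as_matrix().round(3))
im=cv2.imread('pics/w1.png')[40:140,200:310];cv2.imwrite('pics/c1.png',cv2.resize(im,None,fx=4,fy=4))
E
```

```text
time: 1.5
tool_pos: [0.4258, -0.1123, 0.2742]
ee_rot: [3.141, -0.302, 0.82]
wrist_force: [-0.4, -0.4, -0.1]
width: 0.0656
finger_force: 0.0
time: 2.2
tool_pos: [0.4247, -0.1138, 0.154]
ee_rot: [-3.135, -0.742, 0.81]
wrist_force: [-0.2, 0.0, 0.5]
width: 0.0656
finger_force: 0.0
[-0.96 -0.2   1.95  0.72  1.58 -0.26]
[[ 0.508  0.728  0.461]
 [ 0.534 -0.686  0.494]
 [ 0.676 -0.005 -0.737]]
```

View pics/c1.png

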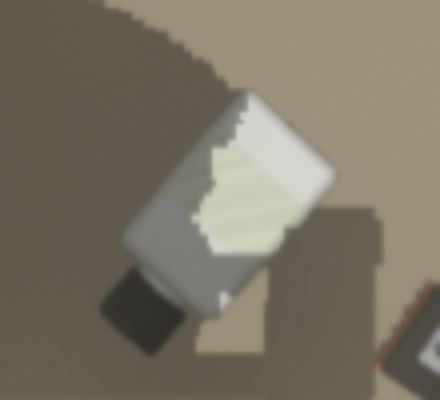

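The crop confirms it: a white square body with a black cap at the lower left, which is the small bottle. Going in along the tool axis.

```bash
python3 -m pendant '[[-0.4,-0.2,-4.6,0,0,0,0.7],[1.85,1.95,-2.9,0,0,0,0.7],[1.85,1.95,-2.9,0,0,0,0.7],[1.85,2,-2.9,0,0,0,0.7],[0,0,0,0,0,0,0.7],[0,0,0,0,0,0,0]]';python3 -m pendant '[[0,0,0,0,0,0,0],[0,0,0,0,0,0,0],[0,0,0,0,0,0,0],[0,0,0,0,0,0,0],[0,0,2,0,0,0,0],[0,0,3,0,0,0,0],[0,0,3,0,0,0,0],[0,0,3,0,0,0,0]]'
```

```text
time: 2.8
tool_pos: [0.4772, -0.0573, 0.0223]
ee_rot: [-3.139, -0.742, 0.814]
wrist_force: [-0.4, -0.8, 0.3]
width: 0.0609
finger_force: 0.0
time: 3.6
tool_pos: [0.4754, -0.0577, 0.1315]
ee_rot: [-3.135, -0.74, 0.808]
wrist_force: [-0.4, -0.4, -1.7]
width: 0.0401
finger_force: 30.0
```

```bash
python3 -m pendant '[[0,3,3,0,0,0,0],[0,3,3,0,0,0,0],[0,3,3,0,0,0,0],[0,3,0,0,0,0,0],[0,0,0,0,0,0,0],[0,0,0,0,0,0,0]]';python3 - <<'E'
from h import *
for n,box in(('scene',(300,180,400,235)),('side',(155,165,230,215))):
    im,P=snap(n,n+'2.png'); hsv=cv2.cvtColor(im,cv2.COLOR_RGB2HSV)
    m=((hsv[...,1]<45)&(hsv[...,2]>80)).astype(np.uint8)
    c=blob(im,m,box); print(n,c.min(0),c.max(0),rect(P,c,.014),rect(P,c,.0))
E
```

```text
time: 4.2
tool_pos: [0.4753, 0.0628, 0.2202]
ee_rot: [-3.136, -0.74, 0.81]
wrist_force: [0.8, -0.4, -1.0]
width: 0.0399
finger_force: 30.0
scene [312. 188.] [384. 227.] (array([414.5, 307.2, 194.3, 117.9]), 85.21981048583984) (array([396.5, 303.2, 197.4, 119.8]), 85.21981811523438)
side [168. 173.] [219. 210.] (array([398.9, 289.4, 210.6, 109.7]), 84.71914672851562) (array([409.1, 305.6, 213.6, 111.3]), 84.71914672851562)
```

```bash
python3 -m pendant '[[-2,5,0,-6.2,5.8,0,0],[-2,5,0,-6.2,5.8,0,0],[-2,5,0,-6.2,5.8,0,0],[-1.3,4.7,0,-6.2,5.8,0,0],[0,0,0,-6.2,5.8,0,0],[0,0,0,-6.2,5.8,0,0],[0,0,0,-6.2,5.8,0,0],[0,0,0,0,0,0,0]]';python3 -m pendant '[[0,0,-2,-6.2,5.8,0,0],[0,0,-3,-6.2,5.8,0,0],[0,0,-2,-6.2,5.8,0,0],[0,0,-2,-3.6,3.4,0,0],[0,0,0,0,0,0,0],[0,0,0,0,0,0,0]]'; python3 - <<'E'
from h import *
from scipy.spatial.transform import Rotation as R
o=robot.get_obs();print(np.round(o['joint_positions'],2));print(R.from_euler('xyz',o['ee_rot']).as_matrix().round(3))
E
```

```text
time: 5.1
tool_pos: [0.4175, 0.2284, 0.2124]
ee_rot: [-3.124, 0.24, 0.813]
wrist_force: [-0.3, -1.0, -2.0]
width: 0.0398
finger_force: 30.0
time: 5.7
tool_pos: [0.4158, 0.226, 0.1284]
ee_rot: [-3.133, 0.759, 0.807]
wrist_force: [0.8, -0.5, -0.1]
width: 0.0402
finger_force: 30.0
[ 0.51  0.51  1.21 -0.23  2.16  1.23]
[[ 0.502  0.718 -0.483]
 [ 0.524 -0.696 -0.491]
 [-0.688 -0.006 -0.725]]
```

```bash
python3 -m pendant '[[-0.7,1.7,-3,-2.9,2.7,0,0],[-0.7,1.7,-3,0,0,0,0],[0,0,0,0,0,0,0],[0,0,0,0,0,0,0],[0,0,0,0,0,0,0]]'; python3 - <<'E'
from h import *
a,P=snap('scene');b,Q=snap('side')
print(proj(P,[.4,.26,.05]),proj(Q,[.4,.26,.05]))
o=[]
for im,p in((a,proj(P,[.4,.26,.05])[0]),(b,proj(Q,[.4,.26,.05])[0])):
    u,v=p.astype(int); o.append(cv2.resize(im[v-60:v+60,u-60:u+60],(400,400),interpolation=cv2.INTER_CUBIC))
cv2.imwrite('pics/c2.png',np.hstack(o)[:,:,::-1])
E
```

```text
time: 6.2
tool_pos: [0.4033, 0.2609, 0.0721]
ee_rot: [-3.138, 0.823, 0.803]
wrist_force: [0.1, -0.3, -2.1]
width: 0.0394
finger_force: 30.0
[[334.77547072 190.19045703]] [[196.8209559  185.01088867]]
```

View pics/c2.png

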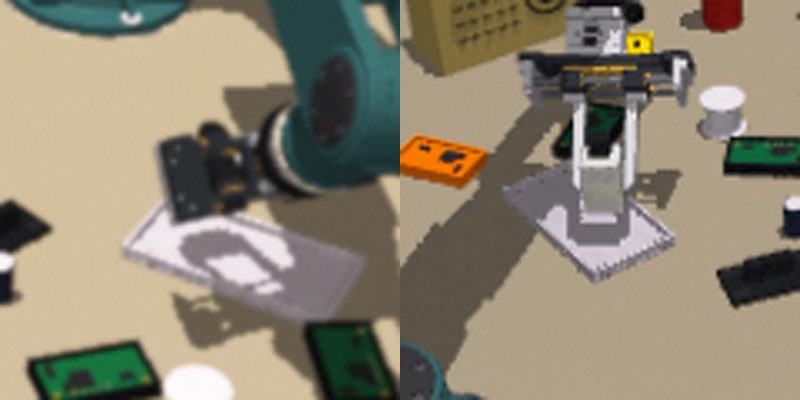

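The small bottle hangs upright above the near end of the spill tray (side crop, about (600,190)). Lowering it now.

```bash
python3 -m pendant '[[0,0,-2,0,0,0,0],[0,0,-1,0,0,0,0],[0,0,-0.7,0,0,0,0],[0,0,-0.3,0,0,0,0],[0,0,0,0,0,0,0]]'; python3 -m pendant '[[0,0,0,0,0,0,0.7],[0,0,0,0,0,0,0.7],[0,0,0,0,0,0,0.7],[2.5,2.6,3.4,0,0,0,0.7],[2.5,2.6,3.4,0,0,0,0.7],[2.5,2.6,3.4,0,0,0,0.7],[0,0,0,6.2,-5.8,0,0.7],[0,0,0,6.2,-5.8,0,0.7]]'
```

```text
time: 6.8
tool_pos: [0.4017, 0.2607, 0.0297]
ee_rot: [-3.136, 0.831, 0.806]
wrist_force: [-1.4, -1.7, 2.4]
width: 0.0399
finger_force: 30.0
time: 7.6
tool_pos: [0.4801, 0.342, 0.1254]
ee_rot: [-3.13, 0.53, 0.81]
wrist_force: [0.6, 0.2, 1.5]
width: 0.066
finger_force: 0.0
```

```bash
python3 -m pendant '[[0,0,4,6.2,-5.8,0,0.7],[0,-3,4,6.2,-5.8,0,0.7],[0,-5,4,6.2,-5.8,0,0.7],[0,-5,2.5,3.5,-3.3,0,0.7],[-2,-4.5,0,0,0,-8.5,0.7],[-2,-4.5,0,0,0,-8.5,0.7],[-2,-4.5,0,0,0,-8.5,0.7],[-2,-4.5,0,0,0,-8.5,0.7]]';python3 -m pendant '[[-2,-4.5,0,0,0,-8.5,0.9],[-2,-4.5,0,0,0,-3.5,0.9],[-2,-4.5,0,0,0,0,0.9],[-2,-4.5,0,0,0,0,0.9],[-2,-4.5,0,0,0,0,0.9],[-1,-4.5,0,0,0,0,0.9],[0,-4,0,0,0,0,0.9],[0,0,0,0,0,0,0.9]]'; python3 -m pendant '[[0,0,0,0,0,0,0.9]]'; python3 - <<'E'
from h import *
im,P=snap('wrist','w3.png'); print(proj(P,[.37,-.28,.05]))
E
```

```text
time: 8.4
tool_pos: [0.3954, 0.0438, 0.2642]
ee_rot: [-3.128, 0.003, 0.212]
wrist_force: [0.9, -0.3, -0.1]
width: 0.0655
finger_force: 0.0
time: 9.2
tool_pos: [0.2856, -0.2679, 0.2631]
ee_rot: [-3.127, 0.006, 0.002]
wrist_force: [-0.2, 0.9, -0.2]
width: 0.0845
finger_force: 0.0
time: 9.3
tool_pos: [0.2864, -0.2647, 0.2637]
ee_rot: [-3.126, 0.005, 0.006]
wrist_force: [-0.1, 0.5, 0.3]
width: 0.0845
finger_force: 0.0
[[275.73406746 103.2961082 ]]
```

View pics/w3.png

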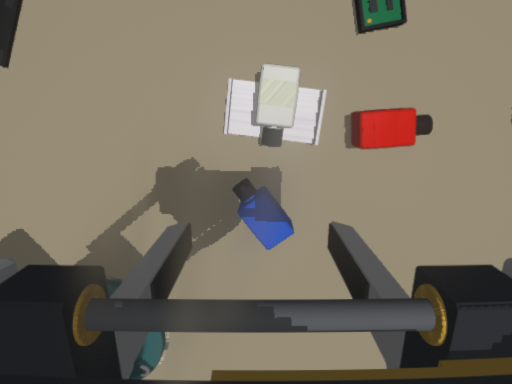

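Wrist view: the big white bottle lies at (278,95) with its cap at (272,137), across the carrier whose ends are at u=228 and u=322. The blue bottle is at (265,215) and the red one at (388,128). An enlarged crop next, for the corners.

```bash
python3 - <<'E'
from h import *
im=cv2.imread('pics/w3.png')[55:155,210:340]
cv2.imwrite('pics/c3.png',cv2.resize(im,None,fx=6,fy=6,interpolation=cv2.INTER_CUBIC))
E
```

```text
(no output)
```

View pics/c3.png

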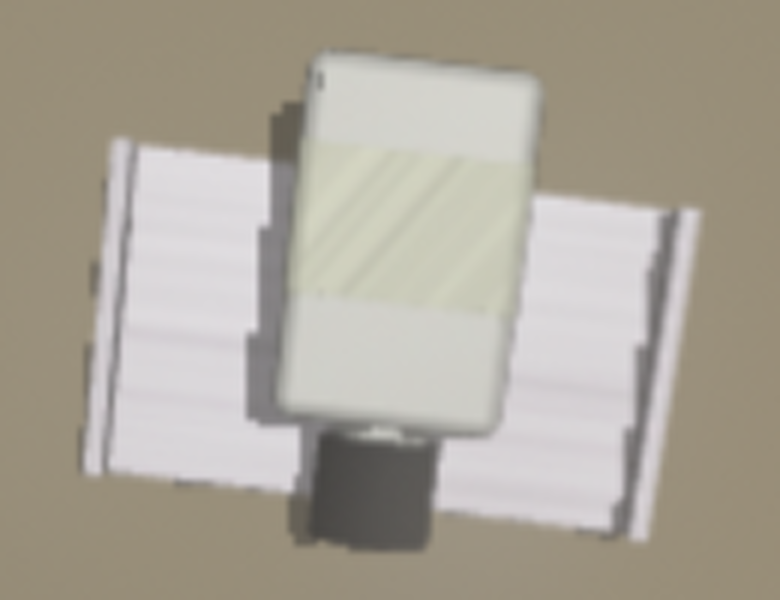

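Crop corners: bottle top face (312,52), (541,76), (497,434), (280,410). Tops of the carrier's end folds (112,138), (703,210), (647,540), (85,473).

```bash
python3 - <<'E'
from h import *
P=imaging.camera_params('wrist')
f=lambda q,z:np.array([pt(P,210+u/6-.4,55+v/6-.4,z) for u,v in q])
for n,q,z in(('bottle',[(312,52),(541,76),(497,434),(280,410)],.054),('carrier',[(112,138),(703,210),(647,540),(85,473)],.020)):
    w=f(q,z); e=np.diff(np.r_[w,w[:1]],axis=0); L=np.linalg.norm(e,axis=1)
    print(n,w.mean(0).round(4),L.round(3),[np.degrees(np.arctan2(x[1],x[0])).round(1) for x in e])
E
```

```text
bottle [ 0.379  -0.2811  0.054 ] [0.044 0.067 0.043 0.067] [np.float64(-95.1), np.float64(174.8), np.float64(84.4), np.float64(-4.8)]
carrier [ 0.3605 -0.2786  0.02  ] [0.125 0.07  0.124 0.07 ] [np.float64(-96.1), np.float64(173.3), np.float64(83.9), np.float64(-5.7)]
```

```bash
python3 -m pendant '[[1.7,-1,0,0,0,-5.3,0.75],[0,0,0,-0.74,-8.4,0,0.75],[0,0,0,-0.74,-8.4,0,0.75],[0,0,0,-0.74,-8.4,0,0.75],[0,0,0,-0.74,-8.4,0,0.75],[0,0,0,-0.74,-8.4,0,0.75],[0,0,-4,0,0,0,0.75],[0,0,-4,0,0,0,0.75]]'; python3 -m pendant '[[0,0,-4,0,0,0,0.75],[0,0,0,0,0,0,0.75],[0,0,0,0,0,0,0.75]]';  python3 - <<'E'
from h import *
from scipy.spatial.transform import Rotation as R
o=robot.get_obs();print(np.round(o['joint_positions'],2));print(R.from_euler('xyz',o['ee_rot']).as_matrix().round(3))
E
```

```text
time: 10.15
tool_pos: [0.3032, -0.2746, 0.1837]
ee_rot: [-3.136, -0.732, -0.082]
wrist_force: [-0.2, -0.6, 0.6]
width: 0.0703
finger_force: 0.0
time: 10.45
tool_pos: [0.3047, -0.2736, 0.145]
ee_rot: [-3.13, -0.733, -0.081]
wrist_force: [0.0, -0.0, 1.2]
width: 0.0706
finger_force: 0.0
[-1.49 -0.52  2.18  0.74  1.41  0.06]
[[ 0.741 -0.073  0.668]
 [-0.06  -0.997 -0.043]
 [ 0.669 -0.009 -0.743]]
```

```bash
python3 -m pendant '[[0,0,-2.3,0,0,0,0.75],[2.65,-0.25,-2.95,0,0,0,0.75],[2.65,-0.25,-2.95,0,0,0,0.75],[2.7,-0.3,-3,0,0,0,0.75],[0,0,0,0,0,0,0.75],[0,0,0,0,0,0,0.75],[0,0,0,0,0,0,0],[0,0,0,0,0,0,0]]'; python3 -m pendant '[[0,0,0,0,0,0,0],[0,0,0,0,0,0,0],[0,0,0,0,0,0,0],[0,0,3,0,0,0,0],[0,0,3,0,0,0,0],[0,0,3,0,0,0,0],[0,0,3,0,0,0,0],[0,0,0,0,0,0,0]]'
```

```text
time: 11.25
tool_pos: [0.384, -0.2847, 0.0349]
ee_rot: [-3.137, -0.734, -0.08]
wrist_force: [-0.2, -0.4, -0.0]
width: 0.0582
finger_force: 0.0
time: 12.05
tool_pos: [0.3845, -0.2852, 0.1572]
ee_rot: [3.141, -0.736, -0.077]
wrist_force: [-0.0, -0.9, -1.4]
width: 0.0456
finger_force: 30.0
```

```bash
python3 -m pendant '[[0.3,4,4,0,0,0,0],[0.3,5,2,0,0,0,0],[0.3,5,0,0,0,0,0],[0.3,5,0,0,0,0,0],[0.3,5,0,0,0,0,0],[0.3,5,0,0,0,0,0],[0.3,5,0,0,0,0,0],[0.3,5,0,0,0,0,0]]'; python3 -m pendant '[[0.4,5,0,0.74,8.4,0,0],[0,5,0,0.74,8.4,0,0],[0,5,0,0.74,8.4,0,0],[0,5,0,0.74,8.4,0,0],[0,3.8,0,0.74,8.4,0,0],[0,0,0,0.74,8.4,0,0],[0,0,0,0.74,8.4,0,0],[0,0,0,0,0,0,0]]';  python3 - <<'E'
from h import *
from scipy.spatial.transform import Rotation as R
o=robot.get_obs();print(np.round(o['joint_positions'],2));print(R.from_euler('xyz',o['ee_rot']).as_matrix().round(3))
E
```

```text
time: 12.85
tool_pos: [0.4321, 0.0492, 0.1994]
ee_rot: [-3.124, -0.696, -0.085]
wrist_force: [0.8, -0.8, -1.4]
width: 0.046
finger_force: 30.0
time: 13.65
tool_pos: [0.439, 0.2843, 0.1945]
ee_rot: [-3.127, 0.343, -0.091]
wrist_force: [0.4, -0.1, -2.4]
width: 0.046
finger_force: 30.0
[0.36 0.24 1.28 0.17 1.92 2.06]
[[ 0.938 -0.096 -0.333]
 [-0.086 -0.995  0.045]
 [-0.336 -0.014 -0.942]]
```

```bash
python3 -m pendant '[[-1,2,0,0.74,8.4,0,0],[-1,2,0,0.74,8.4,0,0],[-0.6,1.9,0,0.74,8.4,0,0],[0,0,0,0.3,3,0,0],[0,0,-4,0,0,0,0],[0,0,-4,0,0,0,0],[0,0,0,0,0,0,0],[0,0,0,0,0,0,0]]';  python3 - <<'E'
from h import *
from scipy.spatial.transform import Rotation as R
o=robot.get_obs();print(np.round(o['joint_positions'],2));print(R.from_euler('xyz',o['ee_rot']).as_matrix().round(3))
E
```

```text
time: 14.45
tool_pos: [0.4101, 0.3443, 0.1223]
ee_rot: [-3.12, 0.827, -0.086]
wrist_force: [-0.6, 0.2, 0.1]
width: 0.046
finger_force: 30.0
[0.37 0.59 1.13 0.42 2.14 2.13]
[[ 0.675 -0.101 -0.731]
 [-0.058 -0.995  0.084]
 [-0.736 -0.015 -0.677]]
```

```bash
python3 -m pendant '[[0.2,0,-3,0,0,0,0],[0,0,-3,0,0,0,0],[0,0,-1.5,0,0,0,0],[0,0,-0.7,0,0,0,0],[0,0,-0.5,0,0,0,0],[0,0,0,0,0,0,0]]';  python3 - <<'E'
from h import *
a,P=snap('scene');b,Q=snap('side')
o=[]
for im,p in((a,proj(P,[.405,.3,.05])[0]),(b,proj(Q,[.405,.3,.05])[0])):
    u,v=p.astype(int); o.append(cv2.resize(im[v-60:v+60,u-60:u+60],(400,400),interpolation=cv2.INTER_CUBIC))
cv2.imwrite('pics/c4.png',np.hstack(o)[:,:,::-1])
E
```

```text
time: 15.05
tool_pos: [0.4137, 0.3447, 0.0357]
ee_rot: [-3.118, 0.824, -0.084]
wrist_force: [-0.2, -0.5, -1.0]
width: 0.0458
finger_force: 30.0
```

View pics/c4.png

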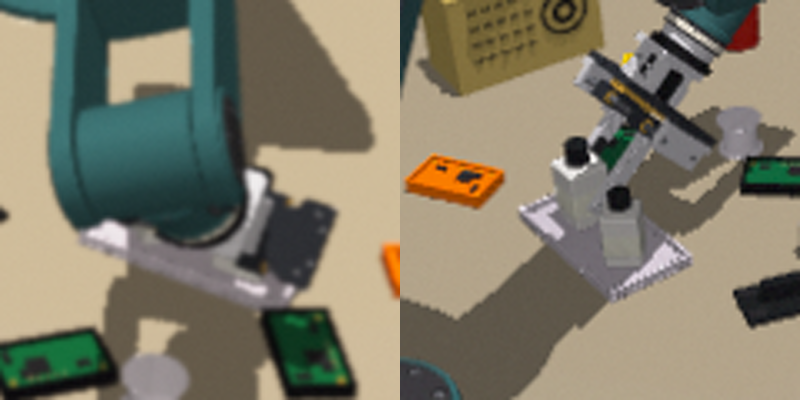

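Both bottles stand upright in the spill tray (side crop: big (578,190), small (622,230)). Releasing and retreating, then looking for the trays.

```bash
python3 -m pendant '[[0,0,-0.2,0,0,0,0],[0,0,0,0,0,0,0],[0,0,0,0,0,0,0.75],[0,0,0,0,0,0,0.75],[0,0,0,0,0,0,0.75],[2.5,-0.3,2.3,0,0,0,0.75],[2.5,-0.3,2.3,0,0,0,0.75],[2.5,-0.3,2.3,0,0,0,0.75]]';python3 -m pendant '[[0,0,3,-0.74,-8.4,0,1],[-1,0,3,-0.74,-8.4,0,1],[-2,0,3,-0.74,-8.4,0,1],[-2,0,3,-0.74,-8.4,0,1],[-2,0,3,-0.74,-8.4,0,1],[0,0,0,-0.4,-5,0,1],[0,0,0,0,0,0,1],[0,0,0,0,0,0,1]]'
cat >> h.py <<'E'
def trays(f=None):
    """green-board trays seen by the wrist camera: outline rect at rim height"""
    im,P=snap('wrist',f); hsv=cv2.cvtColor(im,cv2.COLOR_RGB2HSV); h,s,v=cv2.split(hsv)
    g=(h>50)&(h<85)&(s>90); dark=v<60
    n,l=cv2.connectedComponents(((g|dark)).astype(np.uint8)); out=[]
    for i in range(1,n):
        m=l==i
        if (m&g).sum()<150: continue
        c=max(cv2.findContours(m.astype(np.uint8),cv2.RETR_EXTERNAL,cv2.CHAIN_APPROX_NONE)[0],key=cv2.contourArea)[:,0].astype(float)
        gc=cv2.minAreaRect(np.argwhere(m&g)[:,::-1].astype(np.float32))[0]
        out.append((rect(P,c,.016),pt(P,*gc,.014)[:2].round(4))); print('rect',*out[-1][0],'board',out[-1][1],'px',c.mean(0).round(),'edge' if c.min()<2 or c[:,0].max()>509 else '')
    return im,P
E
python3 - <<'E'
from h import *
o=robot.get_obs();print(o['tool_pos'],o['ee_rot']); trays('w4.png')
E
```

```text
time: 15.95
tool_pos: [0.4885, 0.3353, 0.1027]
ee_rot: [-3.12, 0.827, -0.085]
wrist_force: [0.3, 0.6, 0.3]
width: 0.0704
finger_force: 0.0
time: 16.75
tool_pos: [0.4176, 0.3353, 0.2514]
ee_rot: [-3.121, 0.004, -0.086]
wrist_force: [0.3, 0.2, 0.3]
width: 0.0943
finger_force: 0.0
[0.41755774 0.33532722 0.25137715] [-3.12107947  0.00440197 -0.08557902]
rect [604.1 255.4  75.   53.9] -48.01676559448242 board [0.6052 0.2546] px [318.  18.] edge
rect [505.5 426.5  88.7  54.9] 28.29231834411621 board [0.5044 0.4264] px [186. 108.]
```

```bash
python3 - <<'E'
from h import *
im=cv2.imread('pics/w4.png')[:,:,::-1];P=imaging.camera_params('wrist')
h,s,v=cv2.split(cv2.cvtColor(im,cv2.COLOR_RGB2HSV))
for t in(50,60,70,80,90):
    m=(((h>50)&(h<85)&(s>90))|(v<t)).astype(np.uint8); c=blob(im,m,(120,50,250,170)); print(t,*rect(P,c,.016),c.min(0),c.max(0))
E
```

```text
50 [502.4 423.6  84.1  45.6] 28.27014923095703 [155.  71.] [220. 143.]
60 [504.5 424.4  88.5  54.8] 28.27014923095703 [153.  66.] [220. 143.]
70 [502.9 423.   93.3  55.9] 29.14824104309082 [150.  65.] [226. 151.]
80 [502.4 423.1  94.6  56.5] 28.760509490966797 [149.  65.] [226. 152.]
90 [502.4 422.7  95.7  57.2] 29.033863067626953 [149.  65.] [227. 152.]
```

```bash
python3 -m pendant '[[2,2.3,-3,-1.2,0,0,1],[2,2.3,-3,0,0,8.4,1],[2.3,2.2,-3,0,0,8.4,1],[2.3,2.2,-3,0,0,8.4,1],[0,0,-2,0,0,8.4,1],[0,0,0,0,0,0,1],[0,0,0,0,0,0,1]]'; python3 - <<'E'
from h import *
im,P=snap('wrist','w5.png');print(proj(P,[.504,.425,.016]))
np.save('P5.npy',P,allow_pickle=True)
h,s,v=cv2.split(cv2.cvtColor(im,cv2.COLOR_RGB2HSV))
m=(((h>50)&(h<85)&(s>90))|(v<80)).astype(np.uint8)
g=((h>50)&(h<85)&(s>90)).astype(np.uint8);print(np.argwhere(g)[:,::-1].mean(0),g.sum())
E
```

```text
time: 17.5
tool_pos: [0.5046, 0.4244, 0.1092]
ee_rot: [3.142, 0.006, 0.496]
wrist_force: [0.1, 0.2, 1.0]
width: 0.094
finger_force: 0.0
[[257.81337859 199.89468525]]
[374.51506024 193.96465863] 4980
```

View pics/w5.png

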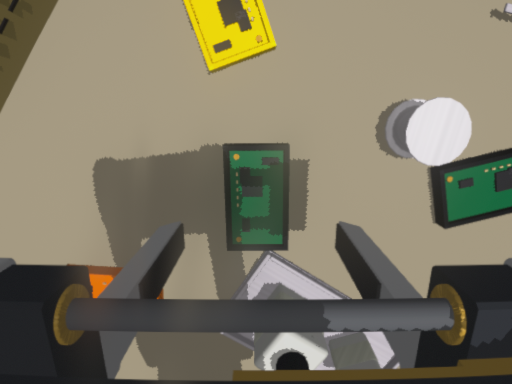

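The close wrist view shows tray e squarely between the fingers, outline (224,143)–(289,250).

```bash
cat >> h.py <<'E'
def tray(box,im=None,P=None,z=.016):
    if im is None: im,P=snap('wrist')
    h,s,v=cv2.split(cv2.cvtColor(im,cv2.COLOR_RGB2HSV))
    m=(((h>50)&(h<85)&(s>90))|(v<75)).astype(np.uint8); c=blob(im,m,box); r,a=rect(P,c,z)
    T=robot.get_obs(); d=r[:2]/10-np.array(T['tool_pos'][:2])*100
    print('rect',r,'ang',round(a,1),'move cm',d.round(2),'z',(T['tool_pos'][2]*100).round(2),'yaw now',np.degrees(T['ee_rot'][2]).round(1),c.min(0),c.max(0)); return im,P
E
python3 - <<'E'
from h import *
tray((195,120,320,262))
E
```

```text
rect [503.4 425.1  96.8  56.1] ang 29.0 move cm [-0.19 -0.02] z 11.31 yaw now 28.5 [225. 146.] [289. 251.]
```

```bash
python3 -m pendant '[[-0.1,0,-4,0,0,0.5,1],[0,0,-4,0,0,0,1],[0,0,-2,0,0,0,1],[0,0,0,0,0,0,1],[0,0,0,0,0,0,0.5],[0,0,0,0,0,0,0.5],[0,0,0,0,0,0,0.5],[0,0,0,0,0,0,0.5]]';python3 -m pendant '[[0,0,4,0,0,0,0.5],[0,0,5,0,0,0,0.5],[0,-1,5,0,0,0,0.5],[0,-3,5,0,0,0,0.5],[0,-5,0,0,0,0,0.5],[0,-5,0,0,0,0,0.5],[0,-5,0,0,0,0,0.5],[0,-5,0,0,0,0,0.5]]'
```

```text
time: 18.4
tool_pos: [0.5035, 0.4256, 0.0126]
ee_rot: [-3.141, -0.001, 0.509]
wrist_force: [0.2, 0.9, 0.3]
width: 0.0654
finger_force: 0.0
time: 19.2
tool_pos: [0.5028, 0.1882, 0.1941]
ee_rot: [3.141, -0.0, 0.509]
wrist_force: [-0.5, -0.5, 0.1]
width: 0.0467
finger_force: 0.0
```

The fingers had not closed fully before I lifted, so the tray was missed. Going back to measure it again.

```bash
python3 -m pendant '[[0,5,0,0,0,0,1],[0,5,0,0,0,0,1],[0,5,0,0,0,0,1],[0,5,0,0,0,0,1],[0,3.7,-3,0,0,0,1],[0,0,-5,0,0,0,1],[0,0,0,0,0,0,1],[0,0,0,0,0,0,1]]'; python3 - <<'E'
from h import *
tray((195,120,320,262))
E
```

```text
time: 20.0
tool_pos: [0.5025, 0.4261, 0.1126]
ee_rot: [3.141, 0.004, 0.509]
wrist_force: [0.5, 1.0, 0.5]
width: 0.0939
finger_force: 0.0
rect [503.7 425.3  96.5  56.1] ang 29.1 move cm [-0.05 -0.16] z 11.59 yaw now 29.1 [228. 143.] [292. 248.]
```

Tray e has not moved. I'll grasp again and give the fingers more time.

```bash
python3 -m pendant '[[0,0,-4,0,0,0,1],[0,0,-4,0,0,0,0.9],[0,0,-2,0,0,0,0.75],[0,0,0,0,0,0,0.3],[0,0,0,0,0,0,0.3],[0,0,0,0,0,0,0.3],[0,0,0,0,0,0,0.3],[0,0,0,0,0,0,0.3]]';python3 -m pendant '[[0,0,0,0,0,0,0.3],[0,0,4,0,0,0,0.3],[0,0,5,0,0,0,0.3],[0,0,0,0,0,0,0.3]]'
```

```text
time: 20.85
tool_pos: [0.5059, 0.4282, 0.0182]
ee_rot: [-3.141, -0.007, 0.509]
wrist_force: [1.5, -0.3, 6.3]
width: 0.0556
finger_force: 30.0
time: 21.25
tool_pos: [0.5076, 0.4302, 0.1146]
ee_rot: [-3.139, -0.018, 0.509]
wrist_force: [0.6, 0.5, 0.0]
width: 0.0556
finger_force: 30.0
```

```bash
python3 - <<'E'
from h import *
im,P=snap('wrist','w6.png'); o=robot.get_obs(); T=np.array(o['tool_pos'])
u=np.array([np.cos(.509),np.sin(.509),0]);w=np.array([-u[1],u[0],0])
for a in(-48,48):
    for b in(-28,28): print(a,b,proj(P,T+a/1000*u+b/1000*w+[0,0,-.002])[0].round())
tray((130,100,380,300),im,P,T[2]-.002)
E
```

```text
-48 -28 [302. 312.]
-48 28 [216. 312.]
48 -28 [308. 165.]
48 28 [210. 164.]
rect [510.6 430.5  92.9  87.4] ang -60.7 move cm [0.45 0.14] z 11.07 yaw now 29.2 [188. 164.] [334. 300.]
```

View pics/w6.png

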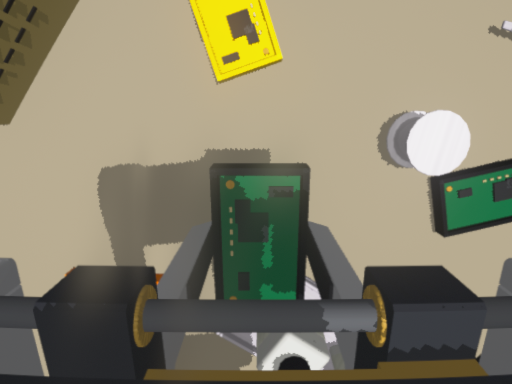

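The held tray's far edge is at row 164, as predicted for a centred grip (165). Now to the carrier.

```bash
python3 -m pendant '[[0,0,5,0,0,0,0.3],[0,-4,4,0,0,0,0.3],[0,-5,0,0,0,0,0.3],[0,-5,0,0,0,0,0.3],[0,-5,0,0,0,0,0.3],[0,-5,0,0,0,8,0.3],[0,-5,0,0,0,8,0.3],[-1,-5,0,0,0,8,0.3]]';python3 -m pendant '[[-2,-5,0,0,0,8,0.3],[-2,-5,0,0,0,8,0.3],[-2,-5,0,0,0,8,0.3],[-2,-5,0,0,0,7,0.3],[-2,-5,0,0,0,0,0.3],[-2,-5,0,0,0,0,0.3],[-1.5,-4,0,0,0,0,0.3],[0,0,0,0,0,0,0.3]]'; python3 - <<'E'
from h import *
for i in range(4): print(np.round(robot.get_obs()['tool_pos'],4))
for i in range(3): imaging.snapshot('wrist');o=robot.get_obs();print(np.round(o['tool_pos'],4),np.round(o['ee_rot'],3))
E
```

```text
time: 22.1
tool_pos: [0.4936, 0.0972, 0.1875]
ee_rot: [-3.14, 0.002, 0.914]
wrist_force: [1.4, -0.4, -1.0]
width: 0.0552
finger_force: 30.0
time: 22.9
tool_pos: [0.3721, -0.2084, 0.1878]
ee_rot: [-3.139, 0.002, 1.397]
wrist_force: [-0.8, 0.2, -2.3]
width: 0.0554
finger_force: 30.0
[ 0.3721 -0.2084  0.1878]
[ 0.3721 -0.2084  0.1878]
[ 0.3721 -0.2084  0.1878]
[ 0.3721 -0.2084  0.1878]
[ 0.3732 -0.2061  0.1879] [-3.139e+00 -1.000e-03  1.400e+00]
[ 0.3738 -0.2047  0.1881] [-3.140e+00 -1.000e-03  1.402e+00]
[ 0.3743 -0.2039  0.1883] [-3.140e+00 -1.000e-03  1.405e+00]
```

```bash
python3 -m pendant '[[-0.7,-3.8,-4,0,0,3.5,0.3],[-0.7,-3.7,-4,0,0,0,0.3],[0,0,-4,0,0,0,0.3],[0,0,0,0,0,0,0.3],[0,0,0,0,0,0,0.3],[0,0,0,0,0,0,0.3],[0,0,0,0,0,0,0.3]]'
```

```text
time: 23.75
tool_pos: [0.3638, -0.273, 0.0797]
ee_rot: [3.138, 0.004, 1.468]
wrist_force: [0.4, -0.8, -1.2]
width: 0.0559
finger_force: 30.0
```

```bash
python3 -m pendant '[[-0.3,-0.5,-2,0,0,0,0.3],[0,0,-1.5,0,0,0,0.3],[0,0,0,0,0,0,0.3],[0,0,0,0,0,0,0.3],[0,0,0,0,0,0,0.3]]'
```

```text
time: 24.25
tool_pos: [0.36, -0.2782, 0.0437]
ee_rot: [3.139, 0.002, 1.466]
wrist_force: [0.1, 1.1, -1.3]
width: 0.0557
finger_force: 30.0
```

```bash
python3 -m pendant '[[0,0,-1,0,0,0,0.3],[0,0,-0.5,0,0,0,0.3],[0,0,-0.2,0,0,0,0.3],[0,0,0,0,0,0,0.3],[0,0,0,0,0,0,1],[0,0,0,0,0,0,1],[0,0,0,0,0,0,1],[0,0,0,0,0,0,1]]'; python3 -m pendant '[[0,0,4,0,0,0,1],[0,0,5,0,0,0,1],[0,2,0,0,0,0,1],[0,0,0,0,0,0,1],[0,0,0,0,0,0,1]]'; python3 - <<'E'
from h import *
o=robot.get_obs();T=np.array(o['tool_pos']);im,P=snap('wrist','w7.png')
print(proj(P,[.3605,-.2786,.024]))
tray((180,80,330,300),im,P,.024)
E
```

```text
time: 25.05
tool_pos: [0.3589, -0.2774, 0.0246]
ee_rot: [-3.141, 0.0, 1.466]
wrist_force: [0.1, -0.3, -0.5]
width: 0.0844
finger_force: 0.0
time: 25.55
tool_pos: [0.3585, -0.2572, 0.114]
ee_rot: [-3.14, 0.0, 1.467]
wrist_force: [-0.5, -0.1, 0.6]
width: 0.0941
finger_force: 0.0
[[263.0802648  223.29666535]]
rect [ 360.5 -280.7   97.7   54.4] ang 84.1 move cm [ 0.22 -2.35] z 11.36 yaw now 84.0 [232. 171.] [295. 275.]
```

```bash
python3 -m pendant '[[0,0,4,0,0,0,1],[2,-2,0,0,0,-8.3,1],[2,-2,0,0,0,-8.3,1],[2,-2,0,0,0,-8.3,1],[2,-2,0,0,0,-8.3,1],[2,-2,0,0,0,-8.3,1],[2,-2,0,0,0,-8.3,1],[1.5,-2,0,0,0,-8.3,1]]';python3 -m pendant '[[0,-1,0,0,0,-7,1],[0,0,0,0,0,0,1],[0,0,0,0,0,0,1]]'; python3 - <<'E'
from h import *
im,P=snap('wrist','w8.png');c=proj(P,[.511,-.402,.016])[0].astype(int);print(c)
tray((c[0]-90,c[1]-90,c[0]+90,min(c[1]+90,265)),im,P)
E
```

```text
time: 26.4
tool_pos: [0.4942, -0.3984, 0.1521]
ee_rot: [-3.138, 0.002, 0.446]
wrist_force: [-0.4, -0.3, -0.4]
width: 0.0939
finger_force: 0.0
time: 26.7
tool_pos: [0.4932, -0.4073, 0.153]
ee_rot: [-3.138, 0.002, 0.332]
wrist_force: [-0.4, -0.3, -0.6]
width: 0.0939
finger_force: 0.0
[260 169]
rect [ 509.7 -399.1   95.7   45.8] ang 11.6 move cm [1.64 0.79] z 15.36 yaw now 19.0 [230. 119.] [285. 214.]
```

```bash
python3 -m pendant '[[1.6,0.8,-4,0,0,-7,1],[0,0,0,0,0,0,1],[0,0,0,0,0,0,1],[0,0,0,0,0,0,1]]'; python3 - <<'E'
from h import *
im,P=snap('wrist','w9.png')
h,s,v=cv2.split(cv2.cvtColor(im,cv2.COLOR_RGB2HSV))
print(proj(P,[.5097,-.399,.016]))
print([tuple(im[195,u]) for u in range(205,312,6)])
for t in(65,75,80,85,90):
    m=(((h>50)&(h<85)&(s>90))|(v<t)).astype(np.uint8); c=blob(im,m,(195,120,320,262)); print(t,*rect(P,c,.016),c.min(0),c.max(0))
E
```

```text
time: 27.15
tool_pos: [0.5099, -0.3999, 0.1166]
ee_rot: [3.14, -0.0, 0.21]
wrist_force: [0.5, -0.5, 0.2]
width: 0.0941
finger_force: 0.0
[[258.00414432 198.15681787]]
[(np.uint8(99), np.uint8(94), np.uint8(80)), (np.uint8(98), np.uint8(93), np.uint8(79)), (np.uint8(97), np.uint8(92), np.uint8(78)), (np.uint8(96), np.uint8(91), np.uint8(78)), (np.uint8(95), np.uint8(91), np.uint8(77)), (np.uint8(42), np.uint8(44), np.uint8(38)), (np.uint8(44), np.uint8(70), np.uint8(49)), (np.uint8(47), np.uint8(72), np.uint8(51)), (np.uint8(50), np.uint8(73), np.uint8(52)), (np.uint8(53), np.uint8(75), np.uint8(54)), (np.uint8(55), np.uint8(77), np.uint8(56)), (np.uint8(57), np.uint8(77), np.uint8(57)), (np.uint8(58), np.uint8(78), np.uint8(57)), (np.uint8(63), np.uint8(79), np.uint8(58)), (np.uint8(56), np.uint8(58), np.uint8(48)), (np.uint8(96), np.uint8(92), np.uint8(78)), (np.uint8(99), np.uint8(94), np.uint8(80)), (np.uint8(159), np.uint8(149), np.uint8(125))]
65 [ 510.1 -397.5   95.3   42.1] 10.824017524719238 [233. 144.] [281. 246.]
75 [ 511.4 -403.8   96.8   56.3] 11.774765014648438 [232. 143.] [295. 247.]
80 [ 511.5 -403.7   96.7   56.5] 12.015457153320312 [232. 143.] [295. 247.]
85 [ 511.5 -403.8   96.8   56.7] 11.901647567749023 [232. 143.] [295. 247.]
90 [ 511.5 -403.7   96.8   56.8] 11.899211883544922 [232. 143.] [295. 247.]
```

```bash
sed -i 's/v<75/v<85/' h.py; python3 -m pendant '[[0.15,-0.4,-4,0,0,0,1],[0,0,-4,0,0,0,0.85],[0,0,-2.2,0,0,0,0.8],[0,0,0,0,0,0,0.8],[0,0,0,0,0,0,0.3],[0,0,0,0,0,0,0.3],[0,0,0,0,0,0,0.3],[0,0,0,0,0,0,0.3]]';python3 -m pendant '[[0,0,0,0,0,0,0.3],[0,0,0,0,0,0,0.3],[0,0,4,0,0,0,0.3],[0,0,5,0,0,0,0.3],[0,0,0,0,0,0,0.3],[0,0,0,0,0,0,0.3]]'
cat >> h.py <<'E'
def held(off=.005):
    """far edge of the held tray in the wrist picture against that of a centred one; tray top = TCP+off"""
    im,P=snap('wrist'); o=robot.get_obs(); T=np.array(o['tool_pos']); y=o['ee_rot'][2]; u=np.array([np.cos(y),np.sin(y),0])
    v=cv2.cvtColor(im,cv2.COLOR_RGB2HSV)[...,2]
    rows=[]
    for c in(235,250,265,280):
        k=v[100:230,c]<70; j=[i for i in range(len(k)-4) if k[i:i+4].all()]; rows.append(100+j[0] if j else -1)
    print('far edge rows',rows,'centred',[proj(P,T+a*u+[0,0,off])[0,1].round(1) for a in(.045,.048,.051)],'width',o['width'])
E
python3 -c "
from h import *
held()"
```

```text
time: 28.0
tool_pos: [0.5118, -0.4038, 0.0142]
ee_rot: [3.141, -0.0, 0.208]
wrist_force: [-1.2, -0.0, 2.8]
width: 0.0558
finger_force: 30.0
time: 28.6
tool_pos: [0.5122, -0.4041, 0.1044]
ee_rot: [3.139, -0.001, 0.208]
wrist_force: [-0.7, 0.4, -2.5]
width: 0.0555
finger_force: 30.0
far edge rows [160, 160, 210, -1] centred [np.float64(171.0), np.float64(165.5), np.float64(160.0)] width 0.055592714130638925
```

```bash
python3 -m pendant '[[0,0,4,0,0,0,0.3],[-1.6,1.3,2,0,0,8,0.3],[-1.6,1.3,0,0,0,8,0.3],[-1.7,1.4,0,0,0,8,0.3],[-1.7,1.4,0,0,0,8,0.3],[-1.7,1.4,0,0,0,8,0.3],[-1.7,1.4,0,0,0,8,0.3],[-1.7,1.4,0,0,0,8,0.3]]';python3 -m pendant '[[-1.7,1.4,0,0,0,8,0.3],[-1.7,1.4,-3,0,0,8,0.3],[0,0,-4,0,0,0,0.3],[0,0,0,0,0,0,0.3],[0,0,0,0,0,0,0.3],[0,0,0,0,0,0,0.3]]'
```

```text
time: 29.45
tool_pos: [0.3926, -0.3058, 0.1595]
ee_rot: [-3.136, -0.002, 1.191]
wrist_force: [0.5, -0.9, -0.5]
width: 0.0561
finger_force: 30.0
time: 30.05
tool_pos: [0.3613, -0.2803, 0.0941]
ee_rot: [3.141, 0.002, 1.464]
wrist_force: [-0.6, 0.0, -1.5]
width: 0.0556
finger_force: 30.0
```

```bash
python3 -m pendant '[[0,0,-3,0,0,0,0.3],[0,0,-1.5,0,0,0,0.3],[0,0,-0.5,0,0,0,0.3],[0,0,-0.3,0,0,0,0.3],[0,0,-0.2,0,0,0,0.3],[0,0,0,0,0,0,0.3],[0,0,0,0,0,0,0.3],[0,0,0,0,0,0,1]]'; python3 -m pendant '[[0,0,0,0,0,0,1],[0,0,0,0,0,0,1],[0,0,0,0,0,0,1],[0,0,4,0,0,0,1],[0,0,5,0,0,0,1],[0,2,0,0,0,0,1],[0,0,0,0,0,0,1],[0,0,0,0,0,0,1]]'; python3 - <<'E'
from h import *
im,P=snap('wrist','w10.png')
tray((180,80,330,300),im,P,.040)
E
```

```text
time: 30.85
tool_pos: [0.3609, -0.2799, 0.0387]
ee_rot: [3.141, 0.002, 1.464]
wrist_force: [-1.2, 0.6, 0.4]
width: 0.0606
finger_force: 0.0
time: 31.65
tool_pos: [0.3601, -0.2592, 0.1272]
ee_rot: [-3.14, 0.0, 1.465]
wrist_force: [-0.6, -0.3, -0.5]
width: 0.094
finger_force: 0.0
rect [ 362.8 -279.1   99.8   55.9] ang 84.0 move cm [ 0.3  -1.99] z 12.66 yaw now 83.9 [231. 166.] [297. 274.]
```

```bash
python3 -m pendant '[[2,0,4,0,0,0,1],[3.5,0.2,0,0,0,-8,1],[3.5,0.2,0,0,0,-8,1],[3.5,0.2,0,0,0,-8,1],[3.5,0.2,0,0,0,-8,1],[3.5,0.2,0,0,0,-8,1],[3.5,0.2,0,0,0,-8,1],[3,0.2,0,0,0,-8,1]]';python3 -m pendant '[[0,0,-3,0,0,-8,1],[0,0,0,0,0,0,1],[0,0,0,0,0,0,1],[0,0,0,0,0,0,1]]'; python3 - <<'E'
from h import *
im,P=snap('wrist','w11.png');c=proj(P,[.635,-.238,.016])[0].astype(int);print(c)
tray((c[0]-75,c[1]-80,c[0]+75,min(c[1]+80,265)),im,P)
E
```

```text
time: 32.5
tool_pos: [0.6214, -0.2456, 0.1649]
ee_rot: [-3.138, 0.003, 0.481]
wrist_force: [-0.2, -0.9, 0.0]
width: 0.0942
finger_force: 0.0
time: 32.9
tool_pos: [0.6201, -0.246, 0.1384]
ee_rot: [-3.142, 0.0, 0.349]
wrist_force: [0.1, 0.3, 0.8]
width: 0.0941
finger_force: 0.0
[256 174]
rect [ 635.2 -238.6   95.9   56.6] ang 23.0 move cm [1.48 0.75] z 13.92 yaw now 19.9 [225. 123.] [288. 223.]
```

```bash
python3 -m pendant '[[1.5,0.75,-3,0,0,3,1],[0,0,-4,0,0,0,0.85],[0,0,-3.5,0,0,0,0.8],[0,0,-1.9,0,0,0,0.8],[0,0,0,0,0,0,0.8],[0,0,0,0,0,0,0.3],[0,0,0,0,0,0,0.3],[0,0,0,0,0,0,0.3]]';python3 -m pendant '[[0,0,0,0,0,0,0.3],[0,0,0,0,0,0,0.3],[0,0,0,0,0,0,0.3]]';python3 -m pendant '[[0,0,4,0,0,0,0.3],[0,0,5,0,0,0,0.3],[0,0,0,0,0,0,0.3],[0,0,0,0,0,0,0.3]]'; python3 -c "
from h import *
held(.002)"
```

```text
time: 33.75
tool_pos: [0.6359, -0.2382, 0.0154]
ee_rot: [3.141, -0.001, 0.4]
wrist_force: [-0.4, -0.3, 1.0]
width: 0.0557
finger_force: 30.0
time: 34.05
tool_pos: [0.636, -0.2382, 0.0154]
ee_rot: [3.141, -0.001, 0.4]
wrist_force: [-1.3, 0.6, 5.9]
width: 0.0554
finger_force: 30.0
time: 34.45
tool_pos: [0.6363, -0.2385, 0.1054]
ee_rot: [3.139, -0.002, 0.4]
wrist_force: [-0.2, 0.3, -1.5]
width: 0.0557
finger_force: 30.0
far edge rows [160, 160, 209, -1] centred [np.float64(170.1), np.float64(164.7), np.float64(159.3)] width 0.055884553441932806
```

```bash
python3 -m pendant '[[0,0,4,0,0,0,0.3],[-3.5,-0.5,2,0,0,7.65,0.3],[-3.5,-0.5,0,0,0,7.65,0.3],[-3.5,-0.5,0,0,0,7.65,0.3],[-3.5,-0.5,0,0,0,7.65,0.3],[-3.5,-0.5,0,0,0,7.65,0.3],[-3.5,-0.5,0,0,0,7.65,0.3],[-3.5,-0.5,0,0,0,7.65,0.3]]';python3 -m pendant '[[-3.1,-0.7,0,0,0,7.65,0.3],[0,0,-3,0,0,0,0.3],[0,0,-2,0,0,0,0.3],[0,0,0,0,0,0,0.3],[0,0,0,0,0,0,0.3],[0,0,0,0,0,0,0.3]]'
```

```text
time: 35.3
tool_pos: [0.3878, -0.2719, 0.1605]
ee_rot: [-3.136, -0.002, 1.34]
wrist_force: [0.1, -1.0, -1.0]
width: 0.0559
finger_force: 30.0
time: 35.9
tool_pos: [0.3598, -0.2802, 0.1142]
ee_rot: [-3.142, 0.001, 1.468]
wrist_force: [0.2, 0.4, -0.7]
width: 0.0554
finger_force: 30.0
```

```bash
python3 -m pendant '[[0.1,0,-3,0,0,0,0.3],[0,0,-1.7,0,0,0,0.3],[0,0,-0.6,0,0,0,0.3],[0,0,-0.3,0,0,0,0.3],[0,0,-0.2,0,0,0,0.3],[0,0,0,0,0,0,0.3],[0,0,0,0,0,0,0.3],[0,0,0,0,0,0,1]]'; python3 -m pendant '[[0,0,0,0,0,0,1],[0,0,0,0,0,0,1],[0,0,0,0,0,0,1],[0,0,4,0,0,0,1],[0,0,5,0,0,0,1],[0,2,0,0,0,0,1],[0,0,0,0,0,0,1],[0,0,0,0,0,0,1]]'; python3 - <<'E'
from h import *
im,P=snap('wrist','w12.png')
tray((180,80,330,300),im,P,.056)
E
```

```text
time: 36.7
tool_pos: [0.3609, -0.2805, 0.0568]
ee_rot: [3.14, 0.002, 1.468]
wrist_force: [0.3, -0.1, -0.1]
width: 0.0605
finger_force: 0.0
time: 37.5
tool_pos: [0.3601, -0.2598, 0.1452]
ee_rot: [-3.14, 0.0, 1.469]
wrist_force: [-0.6, -0.2, -0.1]
width: 0.094
finger_force: 0.0
rect [ 363.2 -278.6  102.2   55.4] ang 83.9 move cm [ 0.33 -1.88] z 14.46 yaw now 84.1 [232. 163.] [297. 273.]
```

```bash
python3 -m pendant '[[2,0,4,0,0,0,1],[4.2,3.6,0,0,0,-7.7,1],[4.2,3.6,0,0,0,-7.7,1],[4.2,3.6,0,0,0,-7.7,1],[4.2,3.6,0,0,0,-7.7,1],[4.2,3.6,0,0,0,-7.7,1],[4.2,3.6,0,0,0,-7.7,1],[4.2,3.6,0,0,0,-7.7,1]]';python3 -m pendant '[[1,1,-3,0,0,0,1],[0,0,-2,0,0,0,1],[0,0,0,0,0,0,1],[0,0,0,0,0,0,1],[0,0,0,0,0,0,1]]'; python3 - <<'E'
from h import *
im,P=snap('wrist','w13.png');c=proj(P,[.694,.01,.016])[0].astype(int);print(c)
tray((c[0]-75,c[1]-75,c[0]+75,min(c[1]+80,265)),im,P)
E
```

```text
time: 38.35
tool_pos: [0.6406, -0.0374, 0.1835]
ee_rot: [-3.14, 0.003, 0.545]
wrist_force: [0.3, 0.2, 0.2]
width: 0.0939
finger_force: 0.0
time: 38.85
tool_pos: [0.6502, -0.0292, 0.1371]
ee_rot: [3.141, -0.001, 0.55]
wrist_force: [0.1, -0.8, -0.6]
width: 0.0944
finger_force: 0.0
[247 131]
rect [648.   33.4  95.9  58.4] ang 34.2 move cm [-0.24  6.26] z 13.77 yaw now 31.5 [173. 107.] [234. 210.]
```

Tray c seems to have been knocked to about (0.648, 0.033). Moving above it to measure again.

```bash
python3 -m pendant '[[-0.2,3.2,-1,0,0,2.5,1],[-0.1,3,-1,0,0,0,1],[0,0,0,0,0,0,1],[0,0,0,0,0,0,1],[0,0,0,0,0,0,1]]'; python3 - <<'E'
from h import *
im,P=snap('wrist','w14.png');c=proj(P,[.648,.033,.016])[0].astype(int);print(c)
tray((c[0]-75,c[1]-80,c[0]+75,min(c[1]+80,265)),im,P)
E
```

```text
time: 39.4
tool_pos: [0.6474, 0.0326, 0.1175]
ee_rot: [3.14, -0.001, 0.593]
wrist_force: [-0.3, 1.0, -0.2]
width: 0.0935
finger_force: 0.0
[258 196]
rect [648.8  34.7  94.8  56.4] ang 34.0 move cm [0.14 0.23] z 11.74 yaw now 34.0 [225. 142.] [289. 244.]
```

```bash
python3 -m pendant '[[0.15,0.2,-3,0,0,0,1],[0,0,-4,0,0,0,0.85],[0,0,-2.3,0,0,0,0.8],[0,0,-1,0,0,0,0.8],[0,0,0,0,0,0,0.8],[0,0,0,0,0,0,0.3],[0,0,0,0,0,0,0.3],[0,0,0,0,0,0,0.3]]';python3 -m pendant '[[0,0,0,0,0,0,0.3],[0,0,0,0,0,0,0.3],[0,0,0,0,0,0,0.3]]';python3 -m pendant '[[0,0,4,0,0,0,0.3],[0,0,5,0,0,0,0.3],[0,0,0,0,0,0,0.3],[0,0,0,0,0,0,0.3]]'; python3 -c "
from h import *
held(.002)"
```

```text
time: 40.25
tool_pos: [0.6489, 0.0356, 0.0141]
ee_rot: [3.141, -0.001, 0.594]
wrist_force: [-0.1, -0.3, -0.6]
width: 0.0558
finger_force: 30.0
time: 40.55
tool_pos: [0.6489, 0.0356, 0.0141]
ee_rot: [3.141, -0.001, 0.594]
wrist_force: [0.2, -0.4, 3.4]
width: 0.0558
finger_force: 30.0
time: 40.95
tool_pos: [0.649, 0.0357, 0.1043]
ee_rot: [3.14, -0.002, 0.594]
wrist_force: [0.1, 0.5, -2.1]
width: 0.0558
finger_force: 30.0
far edge rows [161, 161, 211, -1] centred [np.float64(170.3), np.float64(164.9), np.float64(159.4)] width 0.0558607400919708
```

```bash
python3 -m pendant '[[0,0,5,0,0,0,0.3],[-3.4,-3.7,2,0,0,7.15,0.3],[-3.4,-3.7,0,0,0,7.15,0.3],[-3.4,-3.7,0,0,0,7.15,0.3],[-3.4,-3.7,0,0,0,7.15,0.3],[-3.4,-3.7,0,0,0,7.15,0.3],[-3.4,-3.7,0,0,0,7.15,0.3],[-3.4,-3.7,0,0,0,7.15,0.3]]';python3 -m pendant '[[-3,-3.3,0,0,0,0,0.3],[-2,-2.3,0,0,0,0,0.3],[0,0,-3,0,0,0,0.3],[0,0,0,0,0,0,0.3],[0,0,0,0,0,0,0.3],[0,0,0,0,0,0,0.3]]'
```

```text
time: 41.8
tool_pos: [0.4127, -0.2179, 0.1684]
ee_rot: [-3.136, -0.002, 1.467]
wrist_force: [0.1, -0.6, -1.3]
width: 0.0563
finger_force: 30.0
time: 42.4
tool_pos: [0.366, -0.2732, 0.1415]
ee_rot: [-3.141, -0.0, 1.463]
wrist_force: [0.5, -0.3, -1.9]
width: 0.0553
finger_force: 30.0
```

```bash
python3 -m pendant '[[-0.5,-0.6,-2,0,0,0,0.3],[0,0,-1.5,0,0,0,0.3],[0,0,0,0,0,0,0.3],[0,0,0,0,0,0,0.3],[0,0,0,0,0,0,0.3]]'
```

```text
time: 42.9
tool_pos: [0.3616, -0.28, 0.108]
ee_rot: [3.14, 0.002, 1.462]
wrist_force: [0.3, -0.6, -0.9]
width: 0.0557
finger_force: 30.0
```

```bash
python3 -m pendant '[[0,0,-2,0,0,0,0.3],[0,0,-1,0,0,0,0.3],[0,0,-0.4,0,0,0,0.3],[0,0,-0.3,0,0,0,0.3],[0,0,0,0,0,0,0.3],[0,0,0,0,0,0,0.3],[0,0,0,0,0,0,1],[0,0,0,0,0,0,1]]'; python3 -m pendant '[[0,0,0,0,0,0,1],[0,0,0,0,0,0,1],[0,0,4,0,0,0,1],[0,0,5,0,0,0,1],[0,2,0,0,0,0,1],[0,0,0,0,0,0,1],[0,0,0,0,0,0,1]]'; python3 - <<'E'
from h import *
im,P=snap('wrist','w15.png')
tray((180,80,330,300),im,P,.072)
E
```

```text
time: 43.7
tool_pos: [0.3608, -0.28, 0.0699]
ee_rot: [3.141, 0.001, 1.461]
wrist_force: [0.5, 0.1, -0.4]
width: 0.0684
finger_force: 0.0
time: 44.4
tool_pos: [0.3602, -0.2595, 0.1587]
ee_rot: [-3.14, 0.0, 1.462]
wrist_force: [-0.5, 0.4, -0.6]
width: 0.0943
finger_force: 0.0
rect [ 363.2 -277.1  103.8   55.4] ang 83.8 move cm [ 0.32 -1.76] z 15.82 yaw now 83.8 [231. 161.] [297. 274.]
```

```bash
python3 -m pendant '[[0,1,3,0,0,0,1],[2.3,4.4,0,0,0,7.5,1],[2.3,4.4,0,0,0,7.5,1],[2.3,4.4,0,0,0,7.5,1],[2.3,4.4,0,0,0,7.5,1],[2.3,4.4,0,0,0,7.5,1],[2.3,4.4,0,0,0,7.5,1],[2.3,4.4,0,0,0,0,1]]';python3 -m pendant '[[2.3,4.4,0,0,0,0,1],[2.3,4.4,0,0,0,0,1],[2.3,4.4,0,0,0,0,1],[2.3,4.4,-2,0,0,0,1],[0,1,-4,0,0,0,1],[0,0,0,0,0,0,1],[0,0,0,0,0,0,1],[0,0,0,0,0,0,1]]'; python3 - <<'E'
from h import *
im,P=snap('wrist','w16.png');c=proj(P,[.614,.246,.016])[0].astype(int);print(c)
tray((c[0]-85,max(c[1]-90,0),c[0]+85,min(c[1]+90,265)),im,P)
E
```

```text
time: 45.25
tool_pos: [0.5219, 0.0597, 0.1876]
ee_rot: [-3.139, -0.001, 2.249]
wrist_force: [1.2, -0.9, 0.7]
width: 0.0942
finger_force: 0.0
time: 46.05
tool_pos: [0.6129, 0.2402, 0.1325]
ee_rot: [3.14, 0.002, 2.245]
wrist_force: [-0.0, -0.1, 0.8]
width: 0.0937
finger_force: 0.0
[263 187]
rect [614.2 246.   97.   56.5] ang -47.8 move cm [0.09 0.58] z 13.34 yaw now 128.6 [230. 135.] [294. 235.]
```

```bash
python3 -m pendant '[[0.1,0.55,-3,0,0,3.6,1],[0,0,-4,0,0,0,0.9],[0,0,-3.8,0,0,0,0.85],[0,0,-1,0,0,0,0.85],[0,0,0,0,0,0,0.8],[0,0,0,0,0,0,0.3],[0,0,0,0,0,0,0.3],[0,0,0,0,0,0,0.3]]';python3 -m pendant '[[0,0,0,0,0,0,0.3],[0,0,0,0,0,0,0.3],[0,0,0,0,0,0,0.3],[0,0,0,0,0,0,0.3]]';python3 -m pendant '[[0,0,4,0,0,0,0.3],[0,0,5,0,0,0,0.3],[0,0,0,0,0,0,0.3],[0,0,0,0,0,0,0.3]]'; python3 -c "
from h import *
held(.002)"
```

```text
time: 46.9
tool_pos: [0.614, 0.2467, 0.0148]
ee_rot: [3.14, 0.002, 2.309]
wrist_force: [-0.2, -0.0, 2.2]
width: 0.0556
finger_force: 30.0
time: 47.3
tool_pos: [0.614, 0.2467, 0.0148]
ee_rot: [3.14, 0.002, 2.31]
wrist_force: [-1.9, -2.4, 4.8]
width: 0.0557
finger_force: 30.0
time: 47.7
tool_pos: [0.6141, 0.2474, 0.1048]
ee_rot: [3.138, 0.002, 2.31]
wrist_force: [0.0, 0.3, -2.6]
width: 0.0556
finger_force: 30.0
far edge rows [158, 158, 158, 159] centred [np.float64(164.0), np.float64(158.6), np.float64(153.1)] width 0.055340974599193224
```

```bash
python3 -m pendant '[[0,0,5,0,0,0,0.3],[-2.2,-4.5,3,0,0,-6.9,0.3],[-2.2,-4.5,0,0,0,-6.9,0.3],[-2.2,-4.5,0,0,0,-6.9,0.3],[-2.2,-4.5,0,0,0,-6.9,0.3],[-2.2,-4.5,0,0,0,-6.9,0.3],[-2.2,-4.5,0,0,0,-6.9,0.3],[-2.2,-4.5,0,0,0,-7,0.3]]';python3 -m pendant '[[-2.2,-4.5,0,0,0,0,0.3],[-2.2,-4.5,0,0,0,0,0.3],[-2.2,-4.5,0,0,0,0,0.3],[-2,-4.5,0,0,0,0,0.3],[-1,-2,0,0,0,0,0.3],[0,0,-2,0,0,0,0.3],[0,0,0,0,0,0,0.3],[0,0,0,0,0,0,0.3]]'
```

```text
time: 48.55
tool_pos: [0.46, -0.0622, 0.1755]
ee_rot: [-3.136, -0.0, 1.461]
wrist_force: [-0.2, -1.2, -0.6]
width: 0.0556
finger_force: 30.0
time: 49.35
tool_pos: [0.3657, -0.2598, 0.1563]
ee_rot: [-3.137, -0.003, 1.465]
wrist_force: [0.8, 0.7, -1.1]
width: 0.0552
finger_force: 30.0
```

```bash
python3 -m pendant '[[-0.5,-1.9,-2,0,0,0,0.3],[0,0,-2,0,0,0,0.3],[0,0,0,0,0,0,0.3],[0,0,0,0,0,0,0.3],[0,0,0,0,0,0,0.3]]'
```

```text
time: 49.85
tool_pos: [0.3625, -0.2799, 0.1199]
ee_rot: [3.14, 0.002, 1.466]
wrist_force: [0.0, -0.3, -0.8]
width: 0.0557
finger_force: 30.0
```

```bash
python3 -m pendant '[[-0.1,0,-1.5,0,0,0,0.3],[0,0,-1,0,0,0,0.3],[0,0,-0.4,0,0,0,0.3],[0,0,-0.3,0,0,0,0.3],[0,0,0,0,0,0,0.3],[0,0,0,0,0,0,0.3],[0,0,0,0,0,0,1],[0,0,0,0,0,0,1]]'; python3 -m pendant '[[0,0,0,0,0,0,1],[0,0,0,0,0,0,1],[0,0,4,0,0,0,1],[0,0,5,0,0,0,1],[0,2,0,0,0,0,1],[0,0,0,0,0,0,1],[0,0,0,0,0,0,1]]'; python3 - <<'E'
from h import *
im,P=snap('wrist','w17.png')
tray((180,80,330,300),im,P,.088)
c=[]
for n in('scene','side'):
    im,P=snap(n); u,v=proj(P,[.36,-.28,.05])[0].astype(int); c.append(cv2.resize(im[v-45:v+45,u-45:u+45],(400,400),interpolation=cv2.INTER_CUBIC))
cv2.imwrite('pics/c5.png',np.hstack(c)[:,:,::-1])
E
```

```text
time: 50.65
tool_pos: [0.3609, -0.2802, 0.087]
ee_rot: [3.141, 0.001, 1.465]
wrist_force: [0.1, 0.1, -0.5]
width: 0.0684
finger_force: 0.0
time: 51.35
tool_pos: [0.3603, -0.2598, 0.1758]
ee_rot: [-3.14, 0.0, 1.466]
wrist_force: [0.6, -0.5, -0.3]
width: 0.0943
finger_force: 0.0
rect [ 363.2 -276.   105.7   55.5] ang 83.9 move cm [ 0.32 -1.62] z 17.52 yaw now 84.0 [231. 158.] [297. 273.]
```

View pics/c5.png

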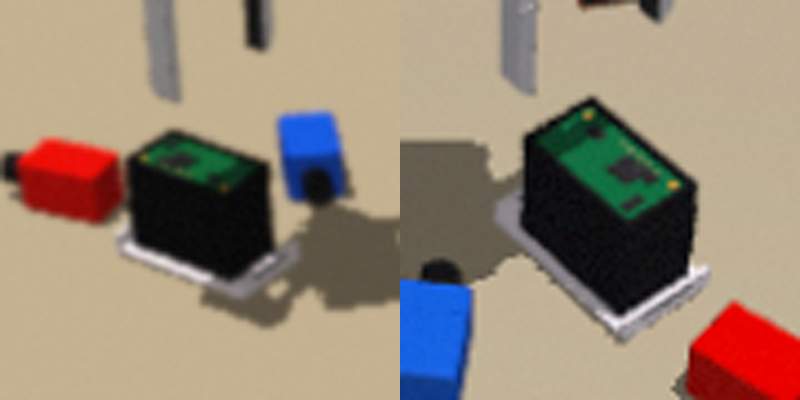

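The pile is flush and centred on the carrier in both crops. Now the cover.

```bash
python3 -m pendant '[[0,1,2,0,0,0,1],[1.4,4,0,0,0,8.2,1],[1.4,4,0,0,0,8.2,0.8],[1.4,4,0,0,0,8.2,0.8],[1.4,4,0,0,0,8.2,0.8],[1.4,4,0,0,0,8.2,0.8],[1.4,4,0,0,0,8.2,0.8],[1.4,4,0,0,0,8.2,0.8]]';python3 -m pendant '[[1.4,4,0,0,0,8.2,0.8],[0.6,2,0,0,0,8.2,0.8],[0,0,-3,0,0,0,0.8],[0,0,-3,0,0,0,0.8],[0,0,0,0,0,0,0.8],[0,0,0,0,0,0,0.8],[0,0,0,0,0,0,0.8]]'; python3 - <<'E'
from h import *
im,P=snap('wrist','w18.png');c=proj(P,[.478,.093,.008])[0].astype(int);print(c)
v=im.max(2)
for t in(45,55,65,75,85):
    m=(v<t).astype(np.uint8); b=blob(im,m,(180,60,340,268)); print(t,*rect(P,b,.008),b.min(0),b.max(0))
E
```

```text
time: 52.3
tool_pos: [0.4587, 0.0314, 0.1954]
ee_rot: [-3.14, -0.001, 2.472]
wrist_force: [0.6, -0.3, -1.2]
width: 0.0755
finger_force: 0.0
time: 53.0
tool_pos: [0.4796, 0.0898, 0.138]
ee_rot: [3.141, 0.002, 2.752]
wrist_force: [0.8, -0.8, 0.7]
width: 0.075
finger_force: 0.0
[261 185]
45 [442.4  98.   25.9  10.7] -25.862510681152344 [246. 136.] [258. 163.]
55 [454.6  96.   52.2  46.4] -23.54692840576172 [231. 135.] [280. 188.]
65 [460.2  97.6  60.8  54.6] -22.206146240234375 [230. 135.] [287. 197.]
75 [471.5  93.2  85.1  55.9] -22.26727294921875 [230. 135.] [288. 220.]
85 [475.   91.7  94.7  56.3] -22.271453857421875 [230. 134.] [288. 228.]
```

View pics/w18.png

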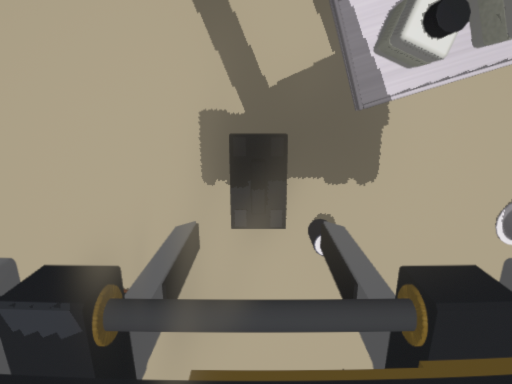

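The close view shows the cover at (230,134)–(288,229), square to the fingers, with the capacitor clear at (320,237). I'll grip it by the bar.

```bash
python3 -m pendant '[[-0.4,0.15,-2,0,0,0,0.45],[0,0,-3,0,0,0,0.45],[0,0,-3,0,0,0,0.45],[0,0,-2,0,0,0,0.45],[0,0,-1.2,0,0,0,0.45],[0,0,0,0,0,0,0.45],[0,0,0,0,0,0,0.45]]';python3 -m pendant '[[0,0,0,0,0,0,0],[0,0,0,0,0,0,0],[0,0,0,0,0,0,0],[0,0,0,0,0,0,0],[0,0,0,0,0,0,0],[0,0,0,0,0,0,0],[0,0,0,0,0,0,0]]'
```

```text
time: 53.75
tool_pos: [0.4758, 0.0916, 0.0259]
ee_rot: [3.141, 0.003, 2.753]
wrist_force: [-0.3, 0.3, 0.0]
width: 0.0426
finger_force: 0.0
time: 54.45
tool_pos: [0.4749, 0.0916, 0.025]
ee_rot: [-3.142, 0.001, 2.753]
wrist_force: [0.2, -0.8, 3.7]
width: 0.0137
finger_force: 30.0
```

```bash
python3 -m pendant '[[0,0,4,0,0,0,0],[0,0,5,0,0,0,0],[0,0,5,0,0,0,0],[0,0,0,0,0,0,0],[0,0,0,0,0,0,0],[0,0,0,0,0,0,0]]'; python3 -c "
from h import *
held(-.017)
im=imaging.snapshot('wrist').max(2);print(im[150:190:2,245])"
```

```text
time: 55.05
tool_pos: [0.4734, 0.0916, 0.1624]
ee_rot: [-3.14, -0.003, 2.753]
wrist_force: [-0.3, 0.2, -1.1]
width: 0.0136
finger_force: 30.0
far edge rows [155, 155, 155, 155] centred [np.float64(159.6), np.float64(154.6), np.float64(149.6)] width 0.01382406320375824
[113 113  82  49  49  49  49  49  50  49  49  49  49  48  50  49  50  50
  51  51]
```

```bash
python3 -m pendant '[[0,-1,4,0,0,0,0],[-1.2,-4,0,0,0,-8.2,0],[-1.2,-4,0,0,0,-8.2,0],[-1.2,-4,0,0,0,-8.2,0],[-1.2,-4,0,0,0,-8.2,0],[-1.2,-4,0,0,0,-8.2,0],[-1.2,-4,0,0,0,-8.2,0],[-1.2,-4,0,0,0,-8.2,0]]';python3 -m pendant '[[-1.2,-4,0,0,0,-8.2,0],[-1.2,-4,0,0,0,-8.1,0],[0,0,0,0,0,0,0],[0,0,-2,0,0,0,0],[0,0,0,0,0,0,0],[0,0,0,0,0,0,0],[0,0,0,0,0,0,0]]'
```

```text
time: 55.95
tool_pos: [0.3892, -0.1994, 0.2027]
ee_rot: [-3.139, -0.002, 1.745]
wrist_force: [-0.2, 0.9, -0.5]
width: 0.0139
finger_force: 30.0
time: 56.65
tool_pos: [0.367, -0.2778, 0.1848]
ee_rot: [-3.141, 0.0, 1.468]
wrist_force: [-0.5, -0.3, -0.3]
width: 0.0135
finger_force: 30.0
```

```bash
python3 -m pendant '[[-0.6,-0.2,-3,0,0,0,0],[0,0,-1.5,0,0,0,0],[0,0,0,0,0,0,0],[0,0,0,0,0,0,0],[0,0,0,0,0,0,0]]'; python3 -c "
from h import *
held(-.017)"
```

```text
time: 57.15
tool_pos: [0.3615, -0.2809, 0.1412]
ee_rot: [3.14, 0.002, 1.467]
wrist_force: [-0.9, -0.4, -0.4]
width: 0.0135
finger_force: 30.0
far edge rows [141, 141, 142, 176] centred [np.float64(162.0), np.float64(157.0), np.float64(152.0)] width 0.013709870252021205
```

```bash
python3 - <<'E'
from h import *
im,P=snap('wrist','w19.png');o=robot.get_obs();T=np.array(o['tool_pos']);y=o['ee_rot'][2];u=np.array([np.cos(y),np.sin(y),0])
for z in(T[2]-.017,.124-.0,.088,.02): print(round(z,3),proj(P,np.r_[(T+.048*u)[:2],z])[0].round(1))
v=im.max(2);print(v[130:184:2,240]);print(v[130:184:2,262]);print(v[130:184:2,212])
print(v[165,180:340:4]);print(v[148,180:340:4])
E
```

```text
0.124 [257.3 156.9]
0.124 [257.3 156.9]
0.088 [257.6 149.6]
0.02 [257.9 140.6]
[161 161 161 160 160 112  48  47  46  47  48  47  47  47  48  47  47  48
  47  48  48  47  48  47  49  49  49]
[163 163 162 162 161 113  56  56  55  56  56  57  56  56  58  57  57  57
  56  56  56  55  56  56  55  55  56]
[119 118 119 118 118 118 118 118 118 118 118 118 118 117 115 116 116 116
 117 118 118 120 120 120 120 120 121]
[120 120 121 121 121 121 121 120 117  65  64  60  57  55  53  48  47  48
  50  52  54  58  61  65  67  73  74  76  76  76  73  71 123 123 191 197
 198 199 199 199]
[118 119 119 119 119 119 119 118 118 118  75  56  52  49  48  47  47  47
  49  51  54  58  62  66  70  73  77  79  81  83 125 125 125 125 149 197
 198 199 199 199]
```

```bash
python3 - <<'E'
from h import *
v=cv2.imread('pics/w19.png').max(2)
for r in range(140,180,2):
    k=np.where(v[r,200:320]<90)[0]; print(r,200+k.min() if len(k) else 0,200+k.max() if len(k) else 0,end='; ')
E
```

```text
140 0 0; 142 226 286; 144 226 290; 146 224 292; 148 220 296; 150 219 297; 152 220 297; 154 219 298; 156 214 304; 158 213 305; 160 213 305; 162 213 305; 164 214 305; 166 214 305; 168 214 305; 170 214 305; 172 214 305; 174 214 305; 176 214 305; 178 214 305;
```

The cover's far edge is at row 155 (centred would be 157), so it did not slip, and it lines up with the pile. Placing it.

```bash
python3 -m pendant '[[0,0,-1.5,0,0,0,0],[0,0,-0.7,0,0,0,0],[0,0,-0.3,0,0,0,0],[0,0,-0.2,0,0,0,0],[0,0,0,0,0,0,0],[0,0,0,0,0,0,0],[0,0,0,0,0,0,0]]'
```

```text
time: 57.95
tool_pos: [0.3609, -0.2807, 0.113]
ee_rot: [3.141, 0.001, 1.467]
wrist_force: [-0.6, 0.6, 1.1]
width: 0.0137
finger_force: 30.0
```

Contact. Releasing slowly and clearing upwards.

```bash
python3 -m pendant '[[0,0,0,0,0,0,0.4],[0,0,0,0,0,0,0.4],[0,0,0,0,0,0,0.4],[0,0,2,0,0,0,0.4],[0,0,4,0,0,0,0.4],[0,0,4,0,0,0,0.4],[0,0,3,0,0,0,0.4],[0,2,0,0,0,0,0.4]]'; python3 -m pendant '[[0,2,0,0,0,0,0.4],[0,0,0,0,0,0,0.4],[0,0,0,0,0,0,0.4],[0,0,0,0,0,0,0.4]]'; python3 - <<'E'
from h import *
im,P=snap('wrist','w20.png'); m=(im.max(2)<90).astype(np.uint8); u,v=proj(P,[.3608,-.28,.096])[0].astype(int);print(u,v)
c=blob(im,m,(u-80,v-90,u+80,v+90)); print(rect(P,c,.096),c.min(0),c.max(0))
# bottles: caps against expected places, stereo from scene+side
for n in('scene','side'):
    im,P=snap(n,n+'_end.png'); k=(im.max(2)<50).astype(np.uint8)
    for nm,X,h in(('big',[.409,.343,.0865],.0865),('small',[.401,.259,.0765],.0765)):
        p=proj(P,X)[0].astype(int); c=blob(im,k,(p[0]-12,p[1]-12,p[0]+13,p[1]+13)); print(n,nm,'cap at',pt(P,*((c.min(0)+c.max(0))/2),h).round(3),len(c))
E
```

```text
time: 58.75
tool_pos: [0.3622, -0.263, 0.2477]
ee_rot: [3.134, 0.007, 1.464]
wrist_force: [1.5, -0.3, -0.1]
width: 0.0376
finger_force: 0.0
time: 59.15
tool_pos: [0.3605, -0.2409, 0.2421]
ee_rot: [-3.141, 0.001, 1.466]
wrist_force: [1.0, 0.5, -0.5]
width: 0.0376
finger_force: 0.0
262 220
(array([ 358.3, -305.5,  186.5,  171.5]), -5.905242919921875) [183. 165.] [342. 310.]
scene big cap at [0.414 0.348 0.087] 25
scene small cap at [0.402 0.263 0.077] 20
side big cap at [0.413 0.34  0.087] 22
side small cap at [0.403 0.255 0.077] 19
```

```bash
python3 - <<'E'
from h import *
P=imaging.camera_params('wrist'); v=cv2.imread('pics/w20.png').max(2)
y=1.466;u=np.array([np.cos(y),np.sin(y),0]);w=np.array([-u[1],u[0],0]);C=np.array([.3608,-.280,.096])
print([proj(P,C+a*u+b*w)[0].round(1).tolist() for a,b in((.048,.028),(.048,-.028),(-.048,.028),(-.048,-.028))])
for r in range(156,262,6):
    k=np.where(v[r,200:325]<90)[0]; print(r,200+k.min() if len(k) else 0,200+k.max() if len(k) else 0,end='; ')
E
```

```text
[[235.6, 176.6], [290.0, 176.7], [237.3, 261.3], [287.7, 261.4]]
156 0 0; 162 0 0; 168 240 284; 174 238 288; 180 238 274; 186 238 289; 192 238 289; 198 238 289; 204 238 289; 210 238 289; 216 238 289; 222 239 289; 228 225 294; 234 223 296; 240 221 298; 246 220 299; 252 218 301; 258 216 303;
```

The cover sits square on the pile, with columns 238–289 against 236–289 expected, and both bottles stand. Handing in.

```bash
python3 -c "
from bench import robot
print(robot.close_job())"
```

```text
the job is handed in; nothing more can be done
None
```

I handed the job in at about 59 s of the 210 s, with no verdict returned: both bottles stand in the spill tray, all five trays are in one flush pile centred on the carrier, and the cover is squarely on top, by my camera checks.

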